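# Make up two changeover kits on dowelled trays

### The arm

A 7-joint arm with a two-finger parallel gripper is mounted at the origin on a cart in front of the work surface, level with it; the furniture and walls round the work are solid. World frame = base frame: x ahead of the robot, y to its left, z up, the work surface at z = 0. Lengths are in m, angles in rad, forces in N, time in s.
With the tool pointing down it reaches from about 0.4 to 0.875 m from the base axis. Payload 19.3 kg.
Tool frame: the origin (TCP) lies at the very end of the fingers, on their centre line; the grasp point (between the pads) lies 19 mm behind it; z points along the fingers, y is the direction in which the jaws open and shut (so a half turn about z gives the same grasp; the last joint's range is limited). The gripper opens to 85 mm and grips with 20 to 120 N. Pads are 22 mm wide; open, the fingers measure 114 mm over their backs; the gripper's body (76 mm by 85 mm) begins 54 mm behind the grasp point. The pads swing forward as they close: fully open they stand 13 mm farther back than shut.
Start: joints at [-1.344, 0.521, -0.036, 1.599, 0.021, 1.021, -0.113], TCP at [0.183, 0.598, 0.231] pointing down, gripper open.
Joint ranges: [-2.91, 2.91], [-0.3, 2.13], [-1.5, 1.42], [0.17, 2.43], [-1.26, 4.41], [0.16, 1.93], [-2.52, 2.52]. Speed limits (rad/s): [1.89, 1.89, 2.39, 2.39, 3.01, 3.01, 3.01].

### API

Orientations are given as [roll, pitch, yaw] about the fixed x, y, z axes, in that order (R = Rz(yaw) Ry(pitch) Rx(roll)).
In Python, from workcell import telemetry, imaging, ticket gives the robot as it stands.
- The arm moves only by the tool carry_out, never from a script. Its argument "series" is a list of rows, each a list of 7 numbers: the shift along the tool's x, y, z in m, then the turn, a rotation vector about the tool's x, y, z in rad, then the closure in counts, from 0 (fully open) to 255 (shut). In form: [[tx, ty, tz, ax, ay, az, jaw], ...]. A call has 1 to 10 rows; each row is the pose to reach, as a shift and turn from the pose commanded when the call began, along the tool's axes at that moment; what a row does not reach only later rows make up. A row lasts 1/8 s, in which the tool goes at most 62.5 mm and 10.7 degrees, less where a joint would pass 70% of its speed; a pose out of reach is approached as far as the arm can. A call with a gripper value outside its range is refused whole. The fingers move at their own pace and stop on an object; "force" is the grip in N (left out, the last holds). Time passes only in rows, so rows that repeat a pose let the fingers close. It gives the time, the measured TCP pose, the force and the opening at its end, in the units of the state.
- telemetry.observe(): the state, without advancing time (a new reading comes with each control period).
- imaging.grab_frame(name): name is "scene" or "top" or "wrist"; returns (picture, depth): 480x640x3 uint8, blue, green, red; 480x640 float32, m along the optical axis (not along the pixel's ray), 0 where there is no reading.
- imaging.camera_info(name): a dict with "mtx" (3x3 intrinsics, pixels), "extrinsics" (4x4, takes a point from camera to world coordinates); the wrist camera has in their place "hand_eye" (4x4, takes a point from camera to tool coordinates, whose origin is the TCP and whose axes are the flange's). Camera axes: x right, y down, z forward; pixel columns grow to the right and rows downward; lengths in m; the calibration is good to about 2 mm. A picture is of the moment at which its call begins: read the wrist's pose just before it. camera_info takes no time and is no camera call.
- ticket.job_done(): hands the job in, once; it reports no verdict.
The state is a dict: "clock": time; "qpos": joint angles; "qd": joint speeds; "joint_efforts": joint torques, N m; "position": TCP position; "tool_rot": TCP orientation; "force": force on the tool from outside, world axes, zero at the start; "moment": the same for the moment, N m; "grip_width": finger opening in m.
Only numpy, scipy, OpenCV 4.12 (cv2) and the standard library are available. Lean on these libraries where they do the work, as an engineer would, in place of code of your own. Each camera call takes 0.05 s, during which the arm holds its last target.

### The job

Make up the two changeover kits from the parts lying along the front of the bench. The blue tray gets the long nest plate (white block), both holes down over its dowels until it sits flat on the collars, and the plug gauge lying lengthwise in its pocket; the yellow tray gets the short nest plate (green block) seated flat on its dowels, the bit holder upright in the pocket to the left of the dowels as the robot sees it, and the black lever flat in the pocket to the right, both lying along their pockets. Leave the two tins where they are.

Things in the scene. Friction and masses are not known exactly. Their poses are not given: they have to be found in the camera images.
- tray_blue: Fixed blue tray, 124 x 132 mm. Origin: on the bench midway between its dowels, z up. Steel dowels, 10 mm thick, at x = +-38 mm, y = 0: straight to z = 25 mm, tapered tip at 33; a collar at each foot, top at z = 12 mm, carries the plate. Grey-floored pocket centred at y = +64 mm: inside 112 (x) by 46 mm (y), floor z = 8 mm, wall top z = 14 mm. Yaw within 0.2 rad of 0.
- tray_yellow: Fixed yellow tray, 124 (x) by 186 mm (y). Origin: on the bench midway between its dowels, z up. Dowels and collars as on the blue tray (collar top z = 12, tip 33 mm) but at x = +-28 mm. Grey-floored pockets centred at y = +64 mm (left, bit holder) and y = -64 mm (right, lever): inside 88 (x) by 46 mm (y), floor z = 8 mm, wall top z = 14 mm. Yaw within 0.2 rad of 0.
- plate_long: Loose flat aluminium plate, 104 (own x) x 56 x 8 mm, 0.25 kg, with a white block on its middle: 50 (x) by 36 mm (y), z = 8 to 32 mm, recessed top; grip it across the 36 mm. 13 mm holes through the plate at x = +-38 mm, y = 0. Either way round fits. Origin: centre of the underside, z up; seated, it is 12 mm above the bench.
- plate_short: Loose flat aluminium plate, 84 (own x) x 56 x 8 mm, 0.25 kg, with a green block on its middle: 32 (x) by 36 mm (y), z = 8 to 32 mm, recessed top; grip it across the 36 mm. 13 mm holes through the plate at x = +-28 mm, y = 0. Either way round fits. Origin: centre of the underside, z up; seated, it is 12 mm above the bench.
- plug_gauge: Loose go / no-go plug gauge on its side: bright metal body with a thinner plug at one end and a red ring at the other, 89 mm long (own y), 23 mm wide, 20 mm high, 0.13 kg. Origin: centre of its underside, z up. The thick body, to be gripped across, runs from y = -22 to +32 mm. Either way round fits.
- bit_block: Loose bit holder: dark block with a row of upright bright bits, 62 mm long (own y), 26 mm wide (own x), 35 mm high over the bits. Stands upright. Origin: centre of its underside, z up. Either way round fits.
- lever: Loose black plastic lever lying flat: 65 mm long (own y), 22 mm wide, 14 mm high, 30 g. Origin: centre of its underside, z up. Either way round fits.
- tin_empty: Bystander: empty round metal tin, 72 mm across, 76 mm high, standing loose in a ring holder left of the trays. Origin: centre of its underside.
- tin_grease: Bystander: grease tin with a crumpled brown paper cover, 90 mm across, 119 mm high, standing loose in the second ring holder, behind the empty tin. Origin: centre of its underside.
Mind the look-alikes: they are no part of the job. Leave any turquoise look-alike of the plug_gauge alone.

How it is judged:
By the outcome, as a careful person would: the job done as asked, in the order asked, and still so for the second after the job is handed in, with the robot touching nothing.
It also fails if it takes over 115 s, if anything falls off the work surface, if the arm or the gripper's body presses on something with over 40 N, if the wrist force passes 120 N, or if a joint passes its speed limit or range.

## Working session

There is one attempt and no reset: what is moved stays moved. The work goes in short steps, Python scripts to look and compute and a tool call to move; the robot and the scene stay as the last step left them, time stands still between calls to the robot, and variables do not carry over. Pictures are saved under pics/ and viewed, and the job is handed in when it is done.

Besides the shell and the picture viewer there is one more tool, called as name([rows], argument=value, ...), one row to a line, values as JSON. carry_out: Moves the arm, as the interface text tells. Its arguments: {"type":"object","properties":{"series":{"type":"array"},"force":{"type":"number"}},"required":["series"]}

```bash
ls; mkdir -p pics; cat > h.py <<'E'
import numpy as np, cv2
from workcell import telemetry, imaging, ticket
E
python3 - <<'E'
from h import *
np.set_printoptions(precision=4,suppress=True)
s=telemetry.observe();print(s)
for n in("scene","top"):
    p,d=imaging.grab_frame(n);cv2.imwrite(f"pics/{n}0.png",p);np.save(f"{n}0.npy",d)
    print(n,imaging.camera_info(n))
print(imaging.camera_info("wrist"))
E
```

```text
pics
{'clock': 0.0, 'qpos': array([-1.3442,  0.522 , -0.0363,  1.6   ,  0.0212,  1.0211, -0.1128]), 'qd': array([-0.0013, -0.0002, -0.0004,  0.0016, -0.0023,  0.0006,  0.0003]), 'joint_efforts': array([  0.0001, -92.7106,   1.9802, -36.9935,   0.0179,   0.0082,
        -0.    ]), 'position': array([0.1827, 0.5973, 0.2307]), 'tool_rot': array([-3.1404,  0.0001,  2.8449]), 'force': array([-0.0766, -0.0182, -0.1656]), 'moment': array([ 0.0083, -0.0201, -0.0173]), 'grip_width': 0.08540470001065271}
scene {'mtx': array([[610.6193,   0.    , 323.6043],
       [  0.    , 610.6193, 235.9276],
       [  0.    ,   0.    ,   1.    ]]), 'extrinsics': array([[-0.7902, -0.3375,  0.5116,  0.0494],
       [-0.6126,  0.4598, -0.6428,  0.556 ],
       [-0.0183, -0.8214, -0.5701,  0.6099],
       [ 0.    ,  0.    ,  0.    ,  1.    ]])}
top {'mtx': array([[438.9175,   0.    , 319.9062],
       [  0.    , 438.9175, 236.2327],
       [  0.    ,   0.    ,   1.    ]]), 'extrinsics': array([[-0.0165, -0.9982,  0.0582,  0.4841],
       [-0.9994,  0.0182,  0.0299, -0.0856],
       [-0.0309, -0.0577, -0.9979,  0.9444],
       [ 0.    ,  0.    ,  0.    ,  1.    ]])}
{'mtx': array([[384.455 ,   0.    , 317.3666],
       [  0.    , 384.455 , 247.1932],
       [  0.    ,   0.    ,   1.    ]]), 'hand_eye': array([[ 0.0003, -0.9574, -0.2889,  0.073 ],
       [ 1.    ,  0.0004, -0.0003, -0.0005],
       [ 0.0004, -0.2889,  0.9574, -0.1427],
       [ 0.    ,  0.    ,  0.    ,  1.    ]])}
```

View pics/top0.png

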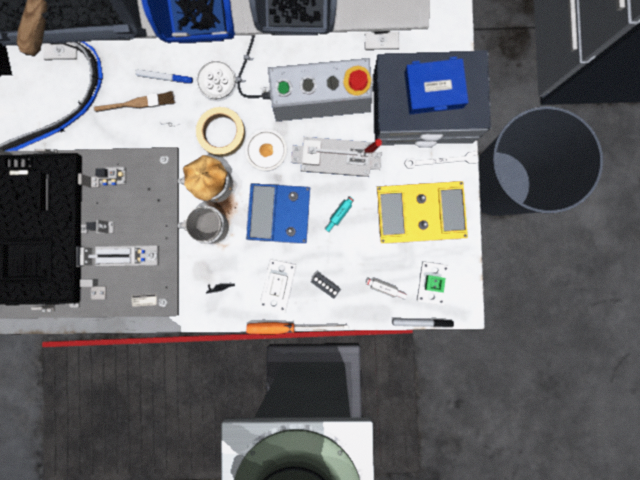

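View pics/scene0.png

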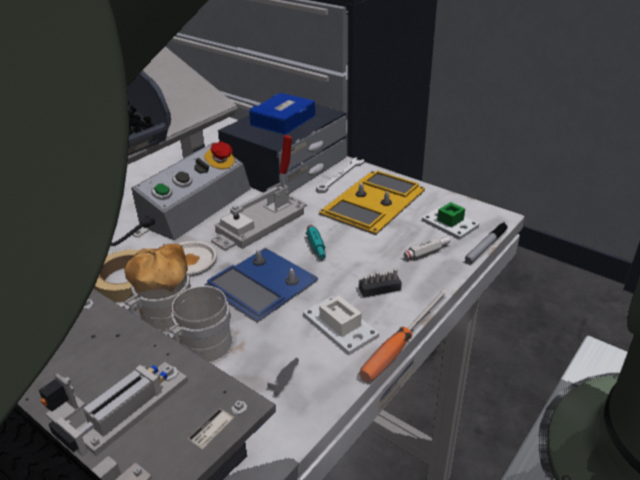

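The top view shows, from left to right along the front: lever (219,287), white-block plate (278,285), bit holder (325,284), plug gauge (385,287) and green-block plate (433,283). The blue tray is at (278,212) and the yellow tray at (422,211). Things that could be mistaken for a part:
- **Plug gauge:** turquoise look-alike (340,213), marker pen (422,322), blue pen (165,75).
- **Lever:** nothing else black lies loose on the bench.
- **Plates:** the toggle clamp at (335,155).

My choice for the gauge is the bright body with the red ring at (385,287). I'll check it in a close crop.

```bash
cat >> h.py <<'E'
from scipy.spatial.transform import Rotation as Ro
np.set_printoptions(precision=4,suppress=True)
def toolT(s=None):
    s=s or telemetry.observe()
    T=np.eye(4);T[:3,:3]=Ro.from_euler('xyz',s['tool_rot']).as_matrix();T[:3,3]=s['position'];return T
def cam(n,s=None):
    c=imaging.camera_info(n)
    return c['mtx'],(toolT(s)@c['hand_eye'] if n=='wrist' else c['extrinsics'])
def cast(K,T,uv,z):
    uv=np.atleast_2d(np.asarray(uv,float)); r=np.c_[(uv-K[:2,2])/K[[0,1],[0,1]],np.ones(len(uv))]@T[:3,:3].T
    z=np.broadcast_to(z,len(uv)); return T[:3,3]+r*((z-T[2,3])/r[:,2])[:,None]
def move(target,yaw):
    """tool-frame shift and turn to world pose pointing down with yaw"""
    T=toolT(); R=Ro.from_euler('xyz',[np.pi,0,yaw]).as_matrix()
    t=T[:3,:3].T@(np.array(target)-T[:3,3]); r=Ro.from_matrix(T[:3,:3].T@R).as_rotvec()
    return t,r
E
python3 - <<'E'
from h import *
p=cv2.imread('pics/top0.png');K,T=cam('top')
for n,uv,z in[('lever',(219,287),.01),('long',(278,285),.03),('bit',(325,284),.03),('plug',(385,287),.015),('short',(433,283),.03),('blue',(278,212),.014),('yel',(422,211),.014),('tin',(207,222),.07),('grease',(207,180),.11),('clamp',(335,155),.03)]:
    print(n,cast(K,T,uv,z)[0,:2])
c=p[165:335,195:490];cv2.imwrite('pics/crop0.png',cv2.resize(c,None,fx=2.7,fy=2.7,interpolation=cv2.INTER_CUBIC))
q,d=imaging.grab_frame('wrist');cv2.imwrite('pics/w0.png',q)
E
```

```text
lever [0.434  0.1597]
long [0.4374 0.0308]
bit [ 0.438  -0.0671]
plug [ 0.4291 -0.1926]
short [ 0.4368 -0.2894]
blue [0.5919 0.0311]
yel [ 0.5879 -0.2746]
tin [0.568  0.1679]
grease [0.6458 0.1562]
clamp [ 0.7084 -0.0928]
```

View pics/crop0.png

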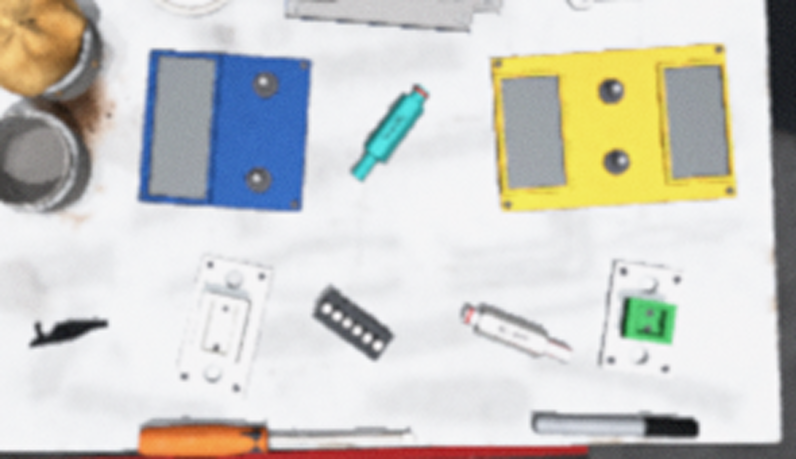

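View pics/w0.png

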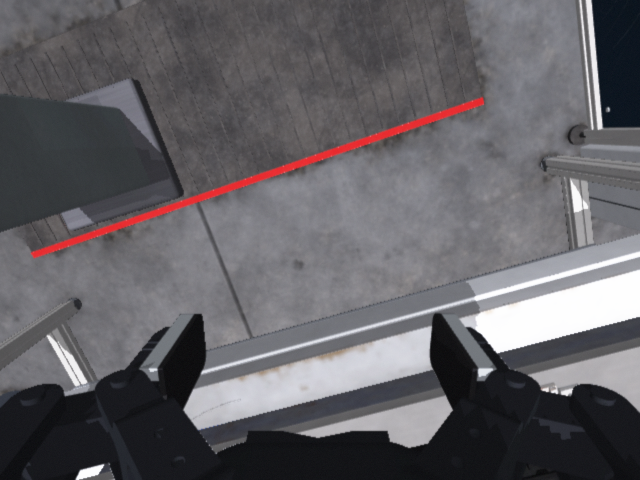

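The crop confirms the choice: the gauge at (385,287) is bright metal with a red ring, and the one at (340,213) is turquoise. Next I'll move to a viewing pose over the bench.

```bash
python3 - <<'E'
from h import *
print(move([.53,.05,.27],np.pi)); print(telemetry.observe()['clock'])
E
```

```text
(array([-0.4922, -0.4219, -0.0387]), array([-0.0008, -0.0001, -0.2969]))
0.15
```

carry_out([
  [-0.0492,-0.0422,-0.039,0,0,-0.03,0],
  [-0.098,-0.084,-0.039,0,0,-0.06,0],
  [-0.148,-0.127,-0.039,0,0,-0.09,0],
  [-0.197,-0.169,-0.039,0,0,-0.12,0],
  [-0.246,-0.211,-0.039,0,0,-0.15,0],
  [-0.295,-0.253,-0.039,0,0,-0.18,0],
  [-0.344,-0.295,-0.039,0,0,-0.21,0],
  [-0.394,-0.338,-0.039,0,0,-0.24,0],
  [-0.443,-0.38,-0.039,0,0,-0.27,0],
  [-0.492,-0.422,-0.039,0,0,-0.297,0],
])

```text
clock: 1.4
position: [0.5133, 0.0757, 0.2704]
tool_rot: [3.141, 0.0, -3.14]
force: [0.9, 0.7, -0.4]
grip_width: 0.0854
```

carry_out([
  [0,0,0,0,0,0,0],
  [0,0,0,0,0,0,0],
])

```text
clock: 1.65
position: [0.5123, 0.0777, 0.27]
tool_rot: [3.142, -0.001, 3.141]
force: [0.6, 0.5, 1.0]
grip_width: 0.0855
```

```bash
python3 - <<'E'
from h import *
s=telemetry.observe();print(s['position'],s['tool_rot'],s['qpos'],abs(s['qd']).max())
p,d=imaging.grab_frame('wrist');cv2.imwrite('pics/w1.png',p);np.savez('w1.npz',d=d,T=toolT(s))
E
```

```text
[0.5123 0.0777 0.27  ] [ 3.1415 -0.0007  3.1414] [-0.3912  0.3108  0.1606  1.839  -0.0585  0.997   1.3643] 0.02377415321969802
```

View pics/w1.png

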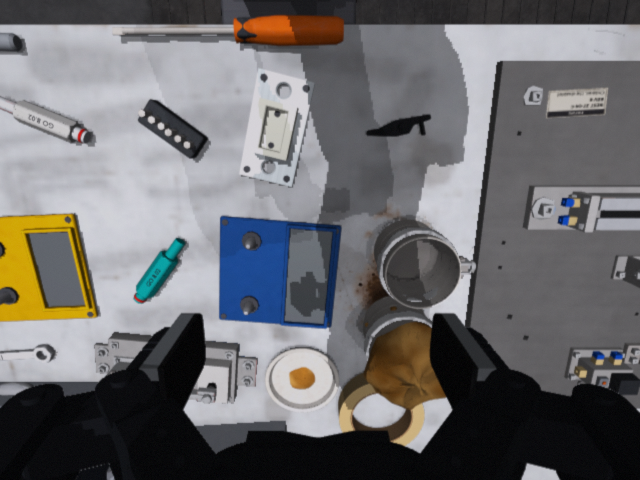

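The wrist view shows the white-block plate (276,130), bit holder (173,128), plug gauge (45,122) with its ring, lever (400,126), turquoise look-alike (160,270) and blue tray dowels (251,241) and (249,304). I'll zoom in to measure the long plate and the blue tray.

```bash
python3 - <<'E'
from h import *
p=cv2.imread('pics/w1.png')
a=cv2.resize(p[60:200,220:340],None,fx=4,fy=4,interpolation=cv2.INTER_CUBIC)
b=cv2.resize(p[205:335,210:350],None,fx=4,fy=4,interpolation=cv2.INTER_CUBIC)
cv2.imwrite('pics/za.png',a);cv2.imwrite('pics/zb.png',b)
E
```

```text
(no output)
```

View pics/za.png

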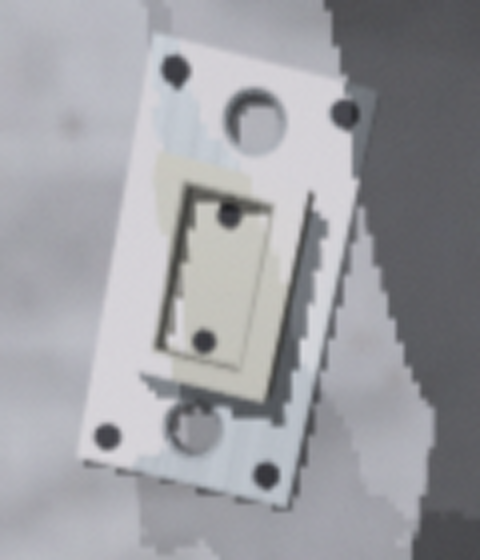

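View pics/zb.png

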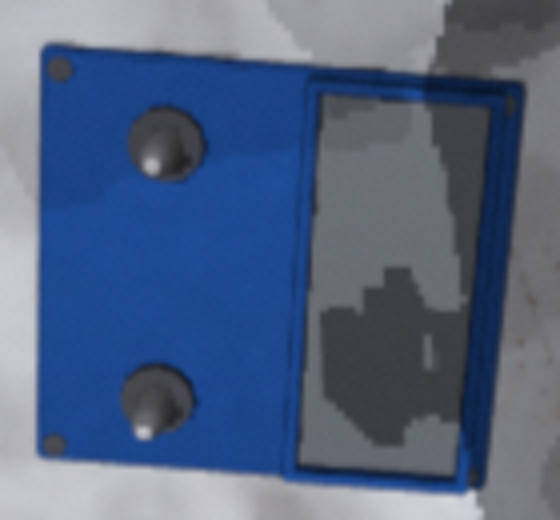

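```bash
python3 - <<'E'
from h import *
K=imaging.camera_info('wrist')['mtx'];TT=np.load('w1.npz')['T'];T=TT@imaging.camera_info('wrist')['hand_eye']
A=lambda l:np.array(l)/4+[220,60]-.375; B=lambda l:np.array(l)/4+[210,205]-.375
def rep(n,a,b):
    d=b-a; print(n,'mid',(a+b)[:2]/2,'len',np.hypot(*d[:2]),'yaw(line)',np.arctan2(d[1],d[0]))
h=cast(K,T,A([[256,121],[195,427]]),.008);rep('holes',h[0],h[1])
q=cast(K,T,A([[176,70],[346,114],[107,436],[266,474]]),.008);rep('dots',(q[0]+q[1])/2,(q[2]+q[3])/2)
c=cast(K,T,B([[167,143],[157.5,400]]),.012);rep('collar',c[0],c[1])
t=cast(K,T,B([[152,164],[144,433]]),.032);rep('tips',t[0],t[1])
D=np.load('w1.npz')['d']
for uv in[(230,180),(340,50),(276,130),(225,235),(310,270)]:print(uv,cast(K,T,uv,0)[0],(T@np.r_[np.linalg.inv(K)@[uv[0],uv[1],1]*D[uv[1],uv[0]],1])[:3])
E
```

```text
holes mid [0.437  0.0351] len 0.07564661019574842 yaw(line) -0.23516881963959724
dots mid [0.4373 0.0346] len 0.08988305433997007 yaw(line) -0.24139203459279165
collar mid [0.5902 0.0023] len 0.0763597121297093 yaw(line) -0.08475541148423898
tips mid [0.5904 0.0018] len 0.07674092780176485 yaw(line) -0.08052200636741855
(230, 180) [ 0.4887 -0.0161  0.    ] [ 0.4887 -0.0161  0.0001]
(340, 50) [0.3634 0.0989 0.    ] [ 0.3633  0.099  -0.0006]
(276, 130) [0.4377 0.0345 0.    ] [0.4378 0.0368 0.0225]
(225, 235) [ 0.5493 -0.0256  0.    ] [ 0.5472 -0.0237  0.008 ]
(310, 270) [0.5906 0.0686 0.    ] [0.5875 0.0687 0.0084]
```

```bash
cat >> h.py <<'E'
def plan(*wps):
    s=telemetry.observe();print('t',round(s['clock'],2),s['position'],s['tool_rot'])
    for w in wps:
        t,r=move(w[:3],w[3]);print(w,'->',np.round(t,4),np.round(r,3))
E
python3 - <<'E'
from h import *
y=np.pi-.238
plan((.437,.035,.10,y),(.437,.035,.04,y),(.437,.035,.010,y))
E
```

```text
t 1.7 [0.5121 0.0784 0.2701] [ 3.1414 -0.0005 -3.1405]
(0.437, 0.035, 0.1, 2.903592653589793) -> [ 0.075  -0.0433  0.1702] [ 0.    -0.001  0.239]
(0.437, 0.035, 0.04, 2.903592653589793) -> [ 0.075  -0.0433  0.2302] [ 0.    -0.001  0.239]
(0.437, 0.035, 0.01, 2.903592653589793) -> [ 0.075  -0.0433  0.2602] [ 0.    -0.001  0.239]
```

carry_out([
  [0.025,-0.014,0.05,0,0,0.08,0],
  [0.05,-0.029,0.1,0,0,0.16,0],
  [0.075,-0.0433,0.15,0,0,0.239,0],
  [0.075,-0.0433,0.19,0,0,0.239,0],
  [0.075,-0.0433,0.19,0,0,0.239,0],
  [0.075,-0.0433,0.19,0,0,0.239,0],
])

```text
clock: 2.45
position: [0.4382, 0.035, 0.0815]
tool_rot: [3.141, 0.001, 2.904]
force: [-0.2, 0.1, -0.4]
grip_width: 0.0856
```

```bash
python3 - <<'E'
from h import *
y=np.pi-.238
plan((.437,.035,.04,y),(.437,.035,.010,y))
E
```

```text
t 2.45 [0.4382 0.035  0.0815] [3.1409 0.001  2.9039]
(0.437, 0.035, 0.04, 2.903592653589793) -> [ 0.0012 -0.0003  0.0415] [0.001 0.001 0.   ]
(0.437, 0.035, 0.01, 2.903592653589793) -> [ 0.0012 -0.0003  0.0715] [0.001 0.001 0.   ]
```

carry_out([
  [0.001,0,0.04,0,0,0,0],
  [0.001,0,0.06,0,0,0,0],
  [0.001,0,0.071,0,0,0,0],
  [0.001,0,0.071,0,0,0,0],
  [0.001,0,0.071,0,0,0,255],
  [0.001,0,0.071,0,0,0,255],
  [0.001,0,0.071,0,0,0,255],
  [0.001,0,0.071,0,0,0,255],
  [0.001,0,0.071,0,0,0,255],
  [0.001,0,0.071,0,0,0,255],
], force=60)

```text
clock: 3.7
position: [0.4368, 0.0346, 0.0099]
tool_rot: [3.141, 0.001, 2.903]
force: [-2.6, -0.1, 16.7]
grip_width: 0.035
```

carry_out([
  [0,0,-0.02,0,0,0,255],
  [0,0,-0.05,0,0,0,255],
  [0,0,-0.08,0,0,0,255],
  [0,0,-0.08,0,0,0,255],
])

```text
clock: 4.2
position: [0.4374, 0.0347, 0.0908]
tool_rot: [3.14, 0.003, 2.903]
force: [0.6, -1.1, -4.2]
grip_width: 0.0351
```

```bash
python3 - <<'E'
from h import *
s=telemetry.observe();print(s['position'],s['force'],s['grip_width'])
p,d=imaging.grab_frame('wrist');cv2.imwrite('pics/w2.png',p)
y=np.pi-.083
plan((.59,.002,.09,y),(.59,.002,.022,y))
E
```

```text
[0.4374 0.0347 0.0908] [ 0.5911 -1.0958 -4.2295] 0.03508607382612771
t 4.25 [0.4369 0.0347 0.0897] [3.1408 0.0014 2.903 ]
(0.59, 0.002, 0.09, 3.058592653589793) -> [-0.1565  0.0044 -0.0001] [ 0.001  0.001 -0.156]
(0.59, 0.002, 0.022, 3.058592653589793) -> [-0.1564  0.0044  0.0679] [ 0.001  0.001 -0.156]
```

View pics/w2.png

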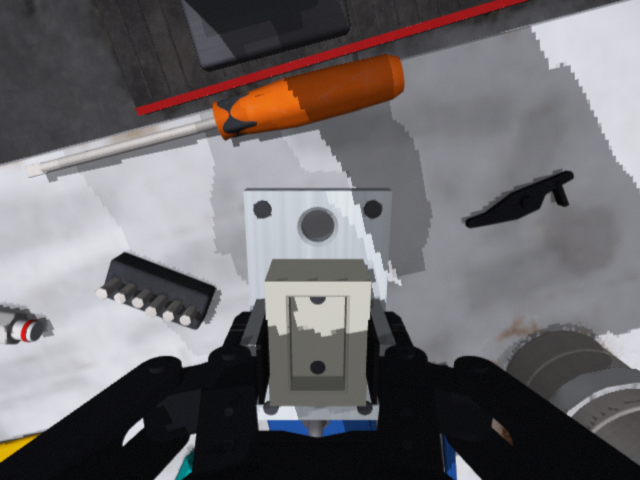

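The plate is held square between the fingers, with its near hole at (318,225) and its corner screws at (262,209) and (372,209).

```bash
python3 - <<'E'
from h import *
c=imaging.camera_info('wrist');print(cast(c['mtx'],c['hand_eye'],[[318,225],[262,209],[372,209],[249,189],[392,189]],.002))
E
```

```text
[[ 0.0383 -0.0003  0.002 ]
 [ 0.0445 -0.0217  0.002 ]
 [ 0.0446  0.0203  0.002 ]
 [ 0.0522 -0.0262  0.002 ]
 [ 0.0522  0.0275  0.002 ]]
```

carry_out([
  [-0.052,0.0015,0,0,0,-0.05,255],
  [-0.104,0.003,0,0,0,-0.1,255],
  [-0.15,0.0044,0,0,0,-0.156,255],
  [-0.1565,0.0044,0,0,0,-0.156,255],
  [-0.1565,0.0044,0,0,0,-0.156,255],
  [-0.1565,0.0044,0.005,0,0,-0.156,255],
])

```text
clock: 5.0
position: [0.5886, 0.0021, 0.0837]
tool_rot: [3.142, -0.001, 3.059]
force: [-0.6, -0.7, -2.9]
grip_width: 0.0348
```

```bash
python3 - <<'E'
from h import *
y=np.pi-.083
plan((.59,.002,.045,y),(.59,.002,.022,y))
p,d=imaging.grab_frame('wrist');cv2.imwrite('pics/w3.png',p)
E
```

```text
t 5.0 [0.5886 0.0021 0.0837] [ 3.1415 -0.001   3.0589]
(0.59, 0.002, 0.045, 3.058592653589793) -> [-0.0014  0.      0.0387] [ 0.    -0.001  0.   ]
(0.59, 0.002, 0.022, 3.058592653589793) -> [-0.0014  0.      0.0617] [ 0.    -0.001  0.   ]
```

View pics/w3.png

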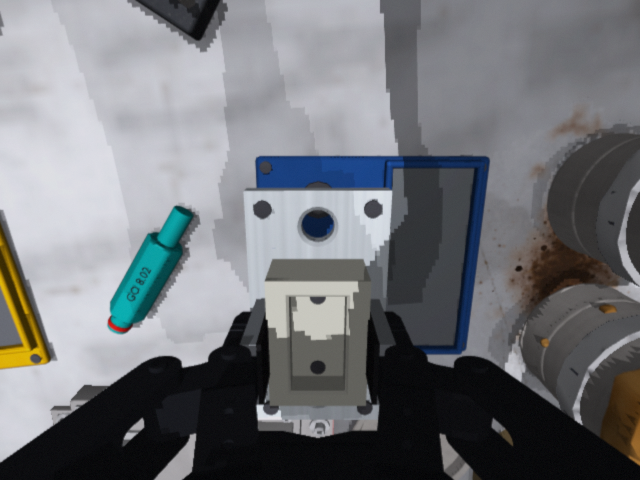

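carry_out([
  [-0.0014,0,0.02,0,0,0,255],
  [-0.0014,0,0.035,0,0,0,255],
  [-0.0014,0,0.042,0,0,0,255],
  [-0.0014,0,0.048,0,0,0,255],
  [-0.0014,0,0.052,0,0,0,255],
  [-0.0014,0,0.052,0,0,0,255],
])

```text
clock: 5.8
position: [0.591, 0.0016, 0.0322]
tool_rot: [3.142, -0.0, 3.059]
force: [0.3, -0.4, -3.1]
grip_width: 0.0349
```

carry_out([
  [0,0,0.005,0,0,0,255],
  [0,0,0.0095,0,0,0,255],
  [0,0,0.0105,0,0,0,255],
  [0,0,0.0105,0,0,0,255],
])

```text
clock: 6.3
position: [0.591, 0.0017, 0.022]
tool_rot: [3.142, -0.0, 3.059]
force: [-2.8, -0.2, 5.4]
grip_width: 0.0349
```

carry_out([
  [0,0,0,0,0,0,0],
  [0,0,0,0,0,0,0],
  [0,0,0,0,0,0,0],
  [0,0,0,0,0,0,0],
  [0,0,-0.03,0,0,0,0],
  [0,0,-0.08,0,0,0,0],
  [0,0,-0.14,0,0,0,0],
  [0,0,-0.19,0,0,0,0],
  [0,0,-0.22,0,0,0,0],
  [0,0,-0.22,0,0,0,0],
])

```text
clock: 7.55
position: [0.592, 0.0016, 0.2441]
tool_rot: [3.141, 0.004, 3.059]
force: [-0.1, -0.1, -0.6]
grip_width: 0.0853
```

```bash
python3 - <<'E'
from h import *
s=telemetry.observe();p,d=imaging.grab_frame('wrist');cv2.imwrite('pics/w4.png',p);np.savez('w4.npz',d=d,T=toolT(s))
plan((.515,-.2,.24,np.pi))
p,d=imaging.grab_frame('scene');cv2.imwrite('pics/s4.png',cv2.resize(p[220:340,180:420],None,fx=3,fy=3))
E
```

```text
t 7.6 [0.5913 0.0017 0.2424] [3.1413 0.0015 3.0588]
(0.515, -0.2, 0.24, 3.141592653589793) -> [ 0.0593 -0.2073  0.0023] [ 0.     0.001 -0.083]
```

View pics/w4.png

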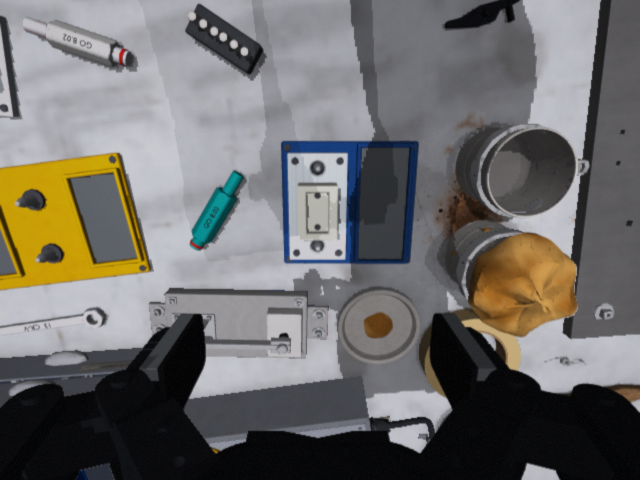

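View pics/s4.png

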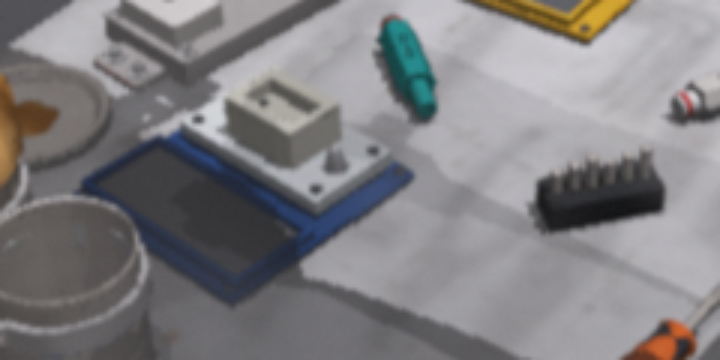

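Both dowels show through the plate holes at (318,168) and (318,246). Next I'll measure seating height by depth, then move to the right-hand view.

carry_out([
  [0.012,-0.041,0,0,0,-0.02,0],
  [0.024,-0.083,0,0,0,-0.04,0],
  [0.036,-0.124,0,0,0,-0.06,0],
  [0.048,-0.166,0,0,0,-0.083,0],
  [0.0593,-0.207,0,0,0,-0.083,0],
  [0.0593,-0.207,0,0,0,-0.083,0],
  [0.0593,-0.207,0,0,0,-0.083,0],
  [0.0593,-0.207,0,0,0,-0.083,0],
])

```text
clock: 8.65
position: [0.5151, -0.1986, 0.2413]
tool_rot: [3.141, -0.001, -3.14]
force: [0.2, 0.8, 0.1]
grip_width: 0.0855
```

```bash
python3 - <<'E'
from h import *
s=telemetry.observe();p,d=imaging.grab_frame('wrist');cv2.imwrite('pics/w5.png',p);np.savez('w5.npz',d=d,T=toolT(s));print(s['position'],s['tool_rot'],s['qpos'])
c=imaging.camera_info('wrist');f=np.load('w4.npz')
for uv in[(293,165),(342,168),(294,250),(342,252),(385,200)]:
    print(uv,(f['T']@c['hand_eye']@np.r_[np.linalg.inv(c['mtx'])@[uv[0],uv[1],1]*f['d'][uv[1],uv[0]],1])[:3])
E
```

```text
[ 0.5151 -0.1986  0.2413] [ 3.1411 -0.0007 -3.1397] [ 0.1219  0.4001  0.1865  1.7908 -0.0886  0.9595  1.9176]
(293, 165) [ 0.5482 -0.0182  0.0202]
(342, 168) [0.5545 0.0272 0.0224]
(294, 250) [ 0.6314 -0.0257  0.0195]
(342, 252) [0.6373 0.022  0.02  ]
(385, 200) [0.5903 0.0683 0.0096]
```

View pics/w5.png

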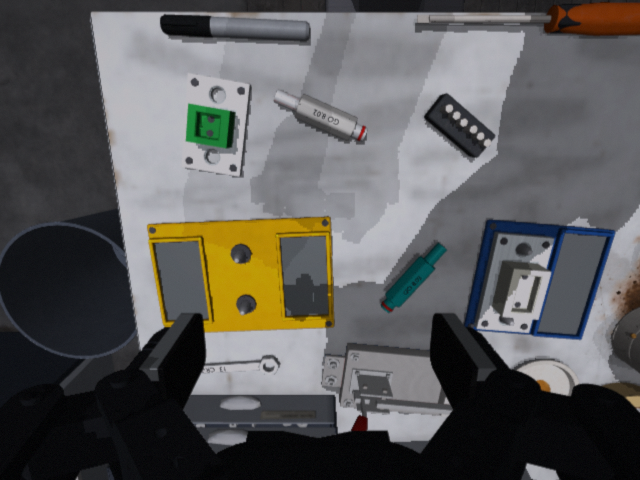

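The plate is seated: its top reads about 20 mm at all four corners. The new view shows the gauge from (282,97) to (362,134), green-block plate (215,126), bit holder (460,126) and yellow tray dowels (240,253) and (246,303). I'll zoom in for measurement.

```bash
python3 - <<'E'
from h import *
p=cv2.imread('pics/w5.png')
a=cv2.resize(p[65:185,165:505],None,fx=2.35,fy=4,interpolation=cv2.INTER_CUBIC)
for n,(r0,r1,c0,c1) in dict(sp=(65,185,170,270),pg=(75,160,260,385),yt=(205,340,140,345)).items():
    f=5 if n!='yt' else 3.5
    cv2.imwrite(f'pics/z5{n}.png',cv2.resize(p[r0:r1,c0:c1],None,fx=f,fy=f,interpolation=cv2.INTER_CUBIC))
E
```

```text
(no output)
```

View pics/z5pg.png

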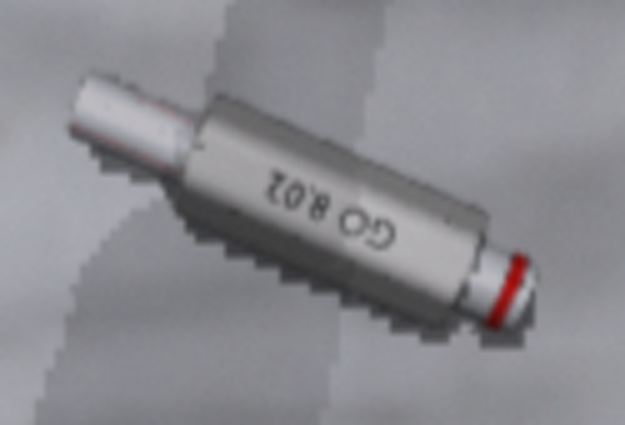

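View pics/z5sp.png

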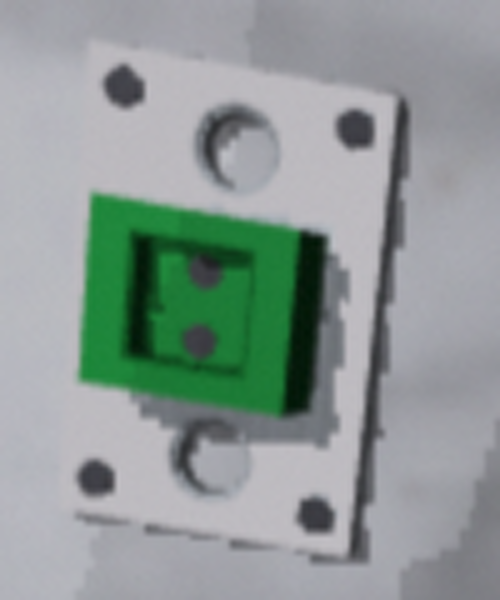

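View pics/z5yt.png

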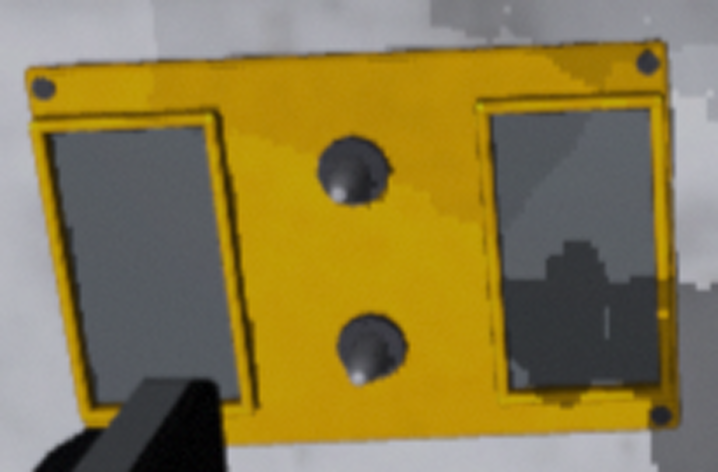

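```bash
python3 - <<'E'
from h import *
c=imaging.camera_info('wrist');K=c['mtx'];T=np.load('w5.npz')['T']@c['hand_eye']
C=lambda l,f,o:np.array(l)/f+o-(1-1/f)/2
def rep(n,a,b):
    d=b-a; print(n,'mid',(a+b)[:2]/2,'len',np.hypot(*d[:2]),'yaw(line)',np.arctan2(d[1],d[0]))
g=cast(K,T,C([[83,102],[525,293]],5,[260,75]),.010);rep('gauge',g[0],g[1])
b=cast(K,T,C([[215,98],[490,212],[458,308],[183,190]],5,[260,75]),.012);print('body',b.mean(0));
h=cast(K,T,C([[238,148],[211,456]],5,[170,65]),.008);rep('holes',h[0],h[1])
q=cast(K,T,C([[124,86],[355,129],[96,478],[316,515]],5,[170,65]),.008);rep('dots',(q[0]+q[1])/2,(q[2]+q[3])/2)
t=cast(K,T,C([[338,193],[358,378]],3.5,[140,205]),.032);rep('tips',t[0],t[1])
t=cast(K,T,C([[353,170],[372,346]],3.5,[140,205]),.012);rep('collars',t[0],t[1])
def bp(R,o,p):
    a=np.cos(R),np.sin(R);return [o[0]+a[0]*p[0]-a[1]*p[1],o[1]+a[1]*p[0]+a[0]*p[1]]
print('blue pocket',bp(-.083,[.591,.0018],[0,.064]))
E
```

```text
gauge mid [ 0.427  -0.1961] len 0.08796765940162062 yaw(line) 1.1852941885077493
body [ 0.4277 -0.1905  0.012 ]
holes mid [ 0.4371 -0.2954] len 0.05554782410791771 yaw(line) -0.16532788293572015
dots mid [ 0.4374 -0.2958] len 0.0701603417613184 yaw(line) -0.16408411727117708
tips mid [ 0.589  -0.2763] len 0.05624155942366823 yaw(line) 0.04381974675413104
collars mid [ 0.5885 -0.2759] len 0.05584028999859048 yaw(line) 0.047410781945110635
blue pocket [np.float64(0.5963059030391438), np.float64(0.06557967852646487)]
```

```bash
python3 - <<'E'
from h import *
c=imaging.camera_info('wrist');K=c['mtx'];T=np.load('w1.npz')['T']@c['hand_eye']
q=cast(K,T,np.array([[320,95],[490,108],[458,475],[300,468]])/4+[210,205]-.375,.008);print(q,q.mean(0))
plan((.4285,-.191,.10,1.185))
E
```

```text
[[0.5397 0.0469 0.008 ]
 [0.5434 0.093  0.008 ]
 [0.654  0.0849 0.008 ]
 [0.6518 0.0387 0.008 ]] [0.5972 0.0659 0.008 ]
t 8.7 [ 0.5151 -0.1987  0.2414] [ 3.1413 -0.0005 -3.1399]
(0.4285, -0.191, 0.1, 1.185) -> [0.0865 0.0078 0.1415] [-0.    -0.001  1.958]
```

carry_out([
  [0.0,0.0,0.0,0,0,0.18,0],
  [0.02,0.002,0.03,0,0,0.36,0],
  [0.04,0.004,0.06,0,0,0.54,0],
  [0.06,0.006,0.09,0,0,0.72,0],
  [0.08,0.0078,0.11,0,0,0.9,0],
  [0.0865,0.0078,0.12,0,0,1.08,0],
  [0.0865,0.0078,0.12,0,0,1.26,0],
  [0.0865,0.0078,0.12,0,0,1.44,0],
  [0.0865,0.0078,0.12,0,0,1.62,0],
  [0.0865,0.0078,0.12,0,0,1.8,0],
])

```text
clock: 9.95
position: [0.4287, -0.1913, 0.1217]
tool_rot: [3.142, -0.0, 1.337]
force: [-0.0, 0.2, -0.4]
grip_width: 0.0852
```

```bash
python3 - <<'E'
from h import *
plan((.4285,-.191,.06,1.185),(.4285,-.191,.007,1.185))
E
```

```text
t 9.95 [ 0.4287 -0.1913  0.1217] [ 3.1415 -0.0001  1.3371]
(0.4285, -0.191, 0.06, 1.185) -> [ 0.0003 -0.0002  0.0617] [ 0.    -0.     0.152]
(0.4285, -0.191, 0.007, 1.185) -> [ 0.0003 -0.0002  0.1147] [ 0.    -0.     0.152]
```

carry_out([
  [0,0,0.03,0,0,0.13,0],
  [0,0,0.06,0,0,0.152,0],
  [0,0,0.09,0,0,0.152,0],
  [0,0,0.114,0,0,0.152,0],
  [0,0,0.1147,0,0,0.152,0],
  [0,0,0.1147,0,0,0.152,255],
  [0,0,0.1147,0,0,0.152,255],
  [0,0,0.1147,0,0,0.152,255],
  [0,0,0.1147,0,0,0.152,255],
  [0,0,0.1147,0,0,0.152,255],
], force=50)

```text
clock: 11.2
position: [0.4286, -0.1919, 0.0077]
tool_rot: [3.141, -0.001, 1.19]
force: [-1.9, 2.5, 14.4]
grip_width: 0.0198
```

carry_out([
  [0,0,0,0,0,0,255],
  [0,0,-0.02,0,0,0,255],
  [0,0,-0.05,0,0,0,255],
  [0,0,-0.09,0,0,0,255],
  [0,0,-0.12,0,0,0,255],
  [0,0,-0.12,0,0,0,255],
])

```text
clock: 11.95
position: [0.4292, -0.192, 0.1287]
tool_rot: [3.139, -0.001, 1.19]
force: [0.4, 0.4, -1.9]
grip_width: 0.0199
```

```bash
python3 - <<'E'
from h import *
p,d=imaging.grab_frame('wrist');cv2.imwrite('pics/w6.png',p)
plan((.601,.0655,.12,-.083))
E
```

```text
t 12.0 [ 0.4288 -0.1917  0.1276] [ 3.1401 -0.0006  1.1905]
(0.601, 0.0655, 0.12, -0.083) -> [0.3027 0.0644 0.0079] [ 0.001 -0.001  1.273]
```

View pics/w6.png

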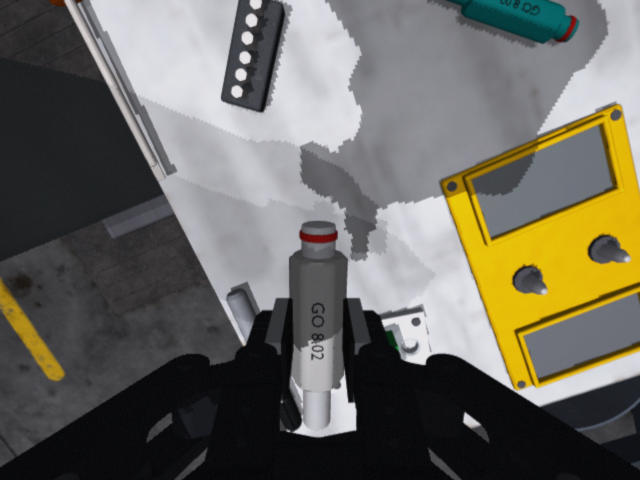

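The gauge is held centred along its body, with the ring end at (318,238). I'll carry it to the blue pocket.

carry_out([
  [0.043,0.009,0,0,0,0.18,255],
  [0.086,0.018,0,0,0,0.36,255],
  [0.13,0.028,0,0,0,0.54,255],
  [0.173,0.037,0,0,0,0.72,255],
  [0.216,0.046,0,0,0,0.9,255],
  [0.26,0.055,0,0,0,1.08,255],
  [0.3027,0.0644,0.008,0,0,1.25,255],
  [0.3027,0.0644,0.008,0,0,1.273,255],
  [0.3027,0.0644,0.008,0,0,1.273,255],
  [0.3027,0.0644,0.008,0,0,1.273,255],
])

```text
clock: 13.25
position: [0.6002, 0.064, 0.1189]
tool_rot: [-3.142, 0.0, -0.084]
force: [0.7, -0.3, -1.3]
grip_width: 0.0198
```

```bash
python3 - <<'E'
from h import *
p,d=imaging.grab_frame('wrist');cv2.imwrite('pics/w7.png',p)
plan((.601,.0655,.03,-.083),(.601,.0655,.016,-.083))
E
```

```text
t 13.3 [0.6004 0.0641 0.1191] [-3.1414  0.0001 -0.0839]
(0.601, 0.0655, 0.03, -0.083) -> [ 0.0005 -0.0014  0.0891] [-0.     0.    -0.001]
(0.601, 0.0655, 0.016, -0.083) -> [ 0.0005 -0.0014  0.1031] [-0.     0.    -0.001]
```

View pics/w7.png

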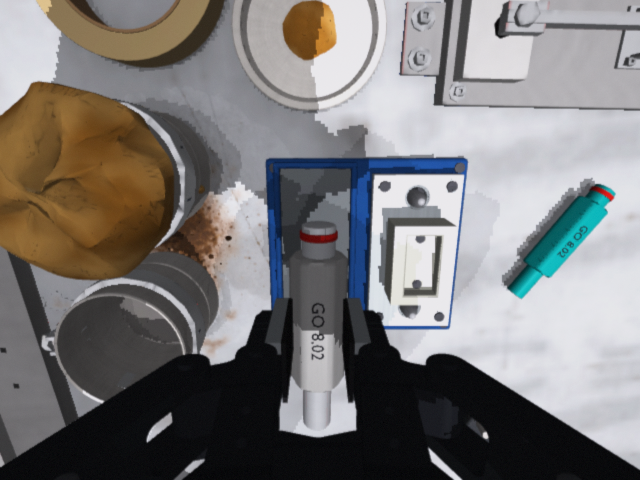

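Before lowering, I'll check clearance to the grease tin, which stands at the left of this view with its edge near (190,190).

```bash
python3 - <<'E'
from h import *
c=imaging.camera_info('wrist');K=c['mtx']
s=telemetry.observe();p,d=imaging.grab_frame('wrist')
def cloud(T,d):
    v,u=np.mgrid[0:480,0:640];r=np.stack([(u-K[0,2])/K[0,0]*d,(v-K[1,2])/K[1,1]*d,d,np.ones_like(d)],-1)
    return (r@T.T)[...,:3][d>0]
for n,(T,dd) in dict(now=(toolT(s),d),w4=(np.load('w4.npz')['T'],np.load('w4.npz')['d'])).items():
    P=cloud(T@c['hand_eye'],dd);m=(P[:,0]>.55)&(P[:,0]<.72)&(P[:,1]>.09)&(P[:,1]<.25)
    for z0,z1 in[(.03,.06),(.06,.085),(.085,.11),(.11,.15)]:
        q=P[m&(P[:,2]>z0)&(P[:,2]<z1)]
        if len(q)>20: print(n,z0,len(q),'min y',np.percentile(q[:,1],1),'x at',q[np.argsort(q[:,1])[:20],0].mean(),'minx',np.percentile(q[:,0],1), 'below x.65 miny',np.percentile(q[q[:,0]<.645][:,1],1) if (q[:,0]<.645).sum()>5 else None)
E
```

```text
now 0.03 8597 min y 0.12663444343821884 x at 0.6602091683458932 minx 0.5507657164423715 below x.65 miny 0.13060714300660722
now 0.06 7216 min y 0.1277300608841522 x at 0.658279125481895 minx 0.5512158726775976 below x.65 miny 0.1310773882919274
now 0.085 21521 min y 0.12210271814525046 x at 0.6624076472179918 minx 0.6176808228392849 below x.65 miny 0.12905476840441357
now 0.11 6309 min y 0.14159118117838762 x at 0.6477324359052002 minx 0.6362414859295855 below x.65 miny 0.14124667804864252
w4 0.03 5491 min y 0.1288373177165662 x at 0.6584816548322199 minx 0.5511148945296191 below x.65 miny 0.13256555196969932
w4 0.06 4735 min y 0.13000254761449018 x at 0.6559219061007746 minx 0.5509156866546647 below x.65 miny 0.13302431787068303
w4 0.085 6366 min y 0.12398333225638833 x at 0.6610425183064127 minx 0.6143558474631946 below x.65 miny 0.13041927957486335
w4 0.11 1955 min y 0.14310543711502324 x at 0.6444016802907058 minx 0.6345845970282449 below x.65 miny 0.14165893614394676
```

carry_out([
  [-0.002,-0.001,0.05,0,0,0,255],
  [-0.002,-0.001,0.08,0,0,0,255],
  [-0.002,-0.001,0.095,0,0,0,255],
  [-0.002,-0.001,0.1025,0,0,0,255],
  [-0.002,-0.001,0.1025,0,0,0,255],
  [-0.002,-0.001,0.1025,0,0,0,255],
])

```text
clock: 14.1
position: [0.5992, 0.0662, 0.0175]
tool_rot: [-3.141, -0.001, -0.083]
force: [-0.6, 1.0, -0.7]
grip_width: 0.0198
```

carry_out([
  [0,0,0.0015,0,0,0,255],
  [0,0,0.0015,0,0,0,255],
  [0,0,0.0015,0,0,0,165],
  [0,0,0.0015,0,0,0,165],
  [0,0,0.0015,0,0,0,165],
  [0,0,0.0015,0,0,0,165],
])

```text
clock: 14.85
position: [0.5988, 0.0662, 0.0151]
tool_rot: [3.142, 0.0, -0.083]
force: [0.4, 0.1, -0.3]
grip_width: 0.0301
```

carry_out([
  [0,0,-0.02,0,0,0,165],
  [0,0,-0.06,0,0,0,165],
  [0,0,-0.11,0,0,0,60],
  [0,0,-0.16,0,0,0,0],
  [0,0,-0.2,0,0,0,0],
  [0,0,-0.2,0,0,0,0],
])

```text
clock: 15.6
position: [0.5997, 0.0658, 0.2189]
tool_rot: [-3.14, -0.004, -0.084]
force: [-0.1, 0.0, -0.8]
grip_width: 0.0853
```

```bash
python3 - <<'E'
from h import *
p,d=imaging.grab_frame('wrist');cv2.imwrite('pics/w8.png',p)
plan((.437,-.2955,.15,-.165),(.437,-.2955,.08,-.165))
E
```

```text
t 15.65 [0.599  0.0662 0.2169] [-3.1405 -0.0021 -0.0834]
(0.437, -0.2955, 0.15, -0.165) -> [-0.1314  0.374   0.0662] [-0.001 -0.002  0.082]
(0.437, -0.2955, 0.08, -0.165) -> [-0.1316  0.3741  0.1362] [-0.001 -0.002  0.082]
```

View pics/w8.png

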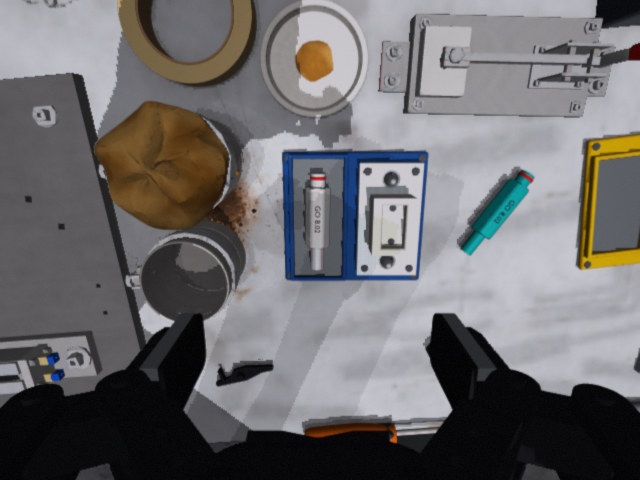

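The gauge lies in the blue pocket at (317,220) beside the seated plate. Next is the short plate.

carry_out([
  [-0.016,0.046,0,0,0,0.01,0],
  [-0.033,0.093,0,0,0,0.02,0],
  [-0.049,0.14,0,0,0,0.03,0],
  [-0.066,0.187,0,0,0,0.04,0],
  [-0.082,0.234,0.01,0,0,0.05,0],
  [-0.098,0.28,0.03,0,0,0.06,0],
  [-0.115,0.327,0.05,0,0,0.07,0],
  [-0.1314,0.374,0.066,0,0,0.082,0],
  [-0.1314,0.374,0.09,0,0,0.082,0],
  [-0.1314,0.374,0.09,0,0,0.082,0],
])

```text
clock: 16.9
position: [0.4354, -0.2953, 0.1239]
tool_rot: [-3.141, 0.003, -0.167]
force: [0.2, 0.8, -0.2]
grip_width: 0.0854
```

```bash
python3 - <<'E'
from h import *
plan((.437,-.2955,.04,-.165),(.437,-.2955,.010,-.165))
E
```

```text
t 16.9 [ 0.4354 -0.2953  0.1239] [-3.1406  0.003  -0.1666]
(0.437, -0.2955, 0.04, -0.165) -> [0.0018 0.     0.0839] [-0.001  0.003 -0.002]
(0.437, -0.2955, 0.01, -0.165) -> [0.0019 0.0001 0.1139] [-0.001  0.003 -0.002]
```

carry_out([
  [0,0,0.04,0,0,0,0],
  [0,0,0.08,0,0,0,0],
  [0,0,0.105,0,0,0,0],
  [0,0,0.113,0,0,0,0],
  [0,0,0.113,0,0,0,0],
  [0,0,0.113,0,0,0,255],
  [0,0,0.113,0,0,0,255],
  [0,0,0.113,0,0,0,255],
  [0,0,0.113,0,0,0,255],
  [0,0,0.113,0,0,0,255],
], force=60)

```text
clock: 18.15
position: [0.437, -0.2956, 0.0128]
tool_rot: [-3.141, -0.001, -0.165]
force: [-1.2, 2.7, 13.4]
grip_width: 0.0349
```

carry_out([
  [0,0,0,0,0,0,255],
  [0,0,-0.02,0,0,0,255],
  [0,0,-0.05,0,0,0,255],
  [0,0,-0.08,0,0,0,255],
  [0,0,-0.08,0,0,0,255],
  [0,0,-0.08,0,0,0,255],
])

```text
clock: 18.9
position: [0.4366, -0.2951, 0.0915]
tool_rot: [-3.141, 0.0, -0.165]
force: [-0.2, -0.3, -2.5]
grip_width: 0.0351
```

```bash
python3 - <<'E'
from h import *
p,d=imaging.grab_frame('wrist');cv2.imwrite('pics/w9.png',p)
plan((.5888,-.276,.09,.045))
E
```

```text
t 18.95 [ 0.4365 -0.2952  0.0913] [-3.1411  0.0009 -0.1651]
(0.5888, -0.276, 0.09, 0.045) -> [ 0.1471 -0.044   0.0012] [-0.001  0.001 -0.21 ]
```

View pics/w9.png

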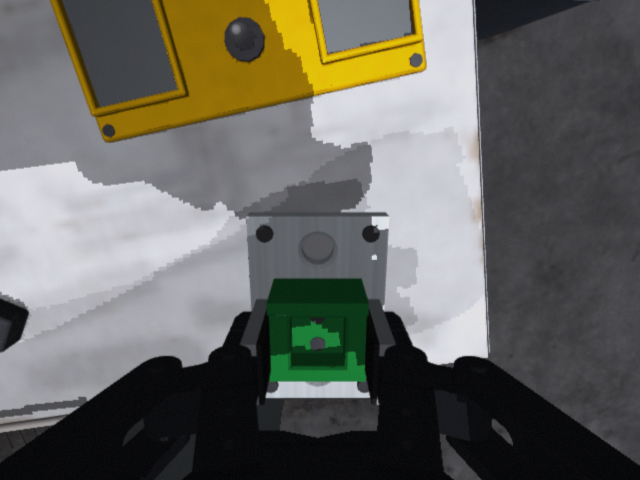

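```bash
python3 - <<'E'
from h import *
c=imaging.camera_info('wrist');print(cast(c['mtx'],c['hand_eye'],[[318,247],[265,233],[371,233]],.0045))
E
```

```text
[[ 0.0297  0.0008  0.0045]
 [ 0.0354 -0.0201  0.0045]
 [ 0.0355  0.0218  0.0045]]
```

carry_out([
  [0.037,-0.011,0,0,0,-0.05,255],
  [0.074,-0.022,0,0,0,-0.1,255],
  [0.11,-0.033,0,0,0,-0.16,255],
  [0.1471,-0.044,0,0,0,-0.21,255],
  [0.1471,-0.044,0,0,0,-0.21,255],
  [0.1471,-0.044,0,0,0,-0.21,255],
  [0.1471,-0.044,0,0,0,-0.21,255],
])

```text
clock: 19.82
position: [0.5881, -0.2767, 0.0918]
tool_rot: [-3.141, 0.001, 0.043]
force: [-0.4, 0.5, -2.5]
grip_width: 0.0347
```

```bash
python3 - <<'E'
from h import *
p,d=imaging.grab_frame('wrist');cv2.imwrite('pics/w10.png',p)
plan((.5888,-.276,.035,.045),(.5888,-.276,.0248,.045))
E
```

```text
t 19.88 [ 0.5883 -0.2766  0.092 ] [-3.1414  0.0004  0.0436]
(0.5888, -0.276, 0.035, 0.045) -> [ 0.0006 -0.0006  0.057 ] [-0.     0.    -0.001]
(0.5888, -0.276, 0.0248, 0.045) -> [ 0.0006 -0.0006  0.0672] [-0.     0.    -0.001]
```

View pics/w10.png

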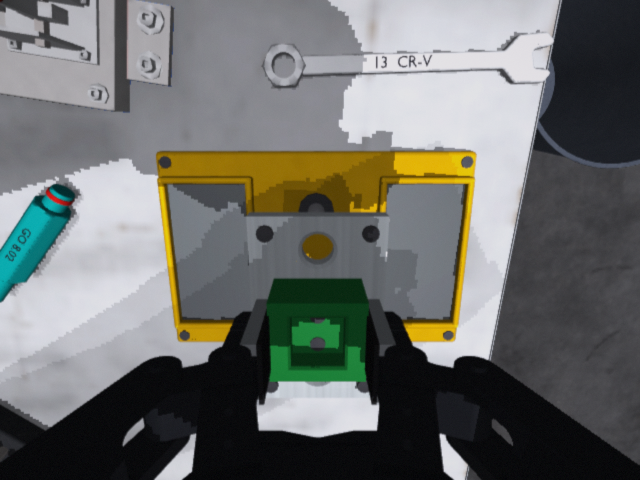

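carry_out([
  [0,-0.001,0.02,0,0,0,255],
  [0,-0.001,0.037,0,0,0,255],
  [0,-0.001,0.045,0,0,0,255],
  [0,-0.001,0.052,0,0,0,255],
  [0,-0.001,0.057,0,0,0,255],
  [0,-0.001,0.057,0,0,0,255],
])

```text
clock: 20.62
position: [0.589, -0.2754, 0.035]
tool_rot: [-3.142, 0.0, 0.045]
force: [0.1, 1.0, -2.5]
grip_width: 0.0346
```

carry_out([
  [0,0,0.005,0,0,0,255],
  [0,0,0.0095,0,0,0,255],
  [0,0,0.0105,0,0,0,255],
  [0,0,0.0108,0,0,0,255],
  [0,0,0.0108,0,0,0,255],
])

```text
clock: 21.25
position: [0.589, -0.2753, 0.0249]
tool_rot: [-3.141, -0.0, 0.045]
force: [-4.0, 3.2, 9.8]
grip_width: 0.0349
```

The green plate is through onto its dowels and seated, with 10 N upward contact force. I'll release, lift, and go above the bit holder for a close look.

carry_out([
  [0,0,0,0,0,0,0],
  [0,0,0,0,0,0,0],
  [0,0,0,0,0,0,0],
  [0,0,-0.02,0,0,0,0],
  [0,0,-0.06,0,0,0,0],
  [0,0,-0.11,0,0,0,0],
  [0,0,-0.16,0,0,0,0],
  [0,0,-0.19,0,0,0,0],
  [0,0,-0.19,0,0,0,0],
])

```text
clock: 22.38
position: [0.5895, -0.2761, 0.2178]
tool_rot: [3.14, -0.004, 0.044]
force: [-0.2, -0.4, -0.2]
grip_width: 0.0854
```

```bash
python3 - <<'E'
from h import *
s=telemetry.observe();p,d=imaging.grab_frame('wrist');cv2.imwrite('pics/w11.png',p);np.savez('w11.npz',d=d,T=toolT(s))
plan((.438,-.067,.16,1.0))
E
```

```text
t 22.43 [ 0.5892 -0.2755  0.216 ] [ 3.1411 -0.002   0.0446]
(0.438, -0.067, 0.16, 1.0) -> [-0.1418 -0.2151  0.0556] [ 0.001 -0.002 -0.955]
```

View pics/w11.png

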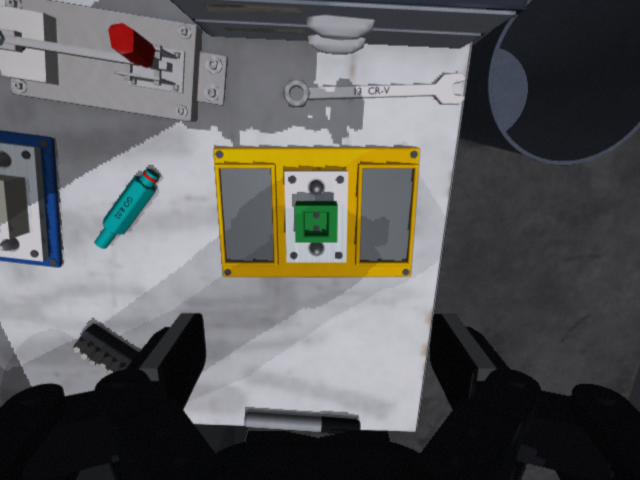

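Both dowel tips show through the green plate's holes at (317,187) and (317,249), and the yellow pockets are at (248,214) and (386,214).

carry_out([
  [-0.02,-0.031,0.008,0,0,-0.16,0],
  [-0.04,-0.061,0.016,0,0,-0.32,0],
  [-0.06,-0.092,0.024,0,0,-0.48,0],
  [-0.08,-0.123,0.032,0,0,-0.64,0],
  [-0.1,-0.154,0.04,0,0,-0.8,0],
  [-0.12,-0.185,0.048,0,0,-0.955,0],
  [-0.1418,-0.215,0.0556,0,0,-0.955,0],
  [-0.1418,-0.215,0.0556,0,0,-0.955,0],
  [-0.1418,-0.215,0.0556,0,0,-0.955,0],
  [-0.1418,-0.215,0.0556,0,0,-0.955,0],
])

```text
clock: 23.68
position: [0.4381, -0.0676, 0.1587]
tool_rot: [3.141, 0.0, 0.999]
force: [0.4, 0.4, -0.1]
grip_width: 0.0853
```

```bash
python3 - <<'E'
from h import *
c=imaging.camera_info('wrist');K=c['mtx'];f=np.load('w11.npz');TT=f['T']@c['hand_eye']
for uv in[(293,175),(341,175),(293,255),(341,255)]:
    print(uv,(TT@np.r_[np.linalg.inv(K)@[uv[0],uv[1],1]*f['d'][uv[1],uv[0]],1])[:3])
for q in([(218,168),(273,167),(276,262),(225,263)],[(358,167),(415,168),(411,262),(360,263)]):print('pocket',cast(K,TT,q,.008).mean(0))
s=telemetry.observe();p,d=imaging.grab_frame('wrist');cv2.imwrite('pics/w12.png',p);np.savez('w12.npz',d=d,T=toolT(s));print(s['position'],s['tool_rot'])
E
```

```text
(293, 175) [ 0.6259 -0.2542  0.0198]
(341, 175) [ 0.6278 -0.2962  0.0201]
(293, 255) [ 0.5531 -0.2563  0.0221]
(341, 255) [ 0.555  -0.3006  0.0219]
pocket [ 0.5842 -0.2126  0.008 ]
pocket [ 0.5899 -0.3415  0.008 ]
[ 0.4381 -0.0676  0.1587] [3.1412 0.0004 0.9989]
```

View pics/w12.png

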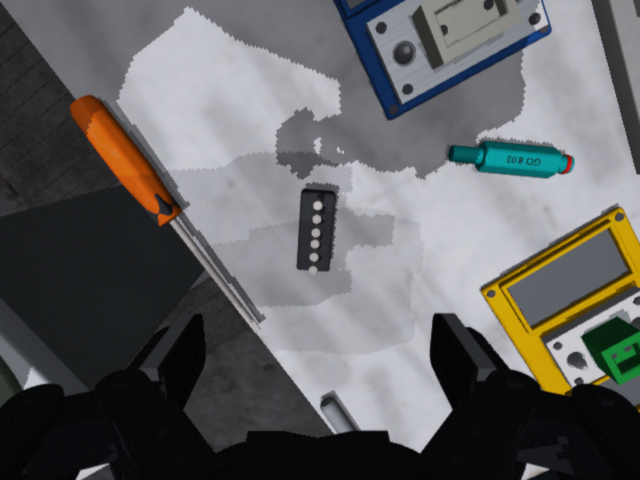

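```bash
python3 - <<'E'
from h import *
c=imaging.camera_info('wrist');K=c['mtx'];f=np.load('w12.npz');T=f['T']@c['hand_eye'];p=cv2.imread('pics/w12.png');d=f['d']
g=p.max(2);m=np.zeros_like(g);m[170:290,280:360]=(g[170:290,280:360]<75)*255
m=cv2.morphologyEx(m,cv2.MORPH_CLOSE,np.ones((9,9)))
cs,_=cv2.findContours(m,0,2);k=max(cs,key=cv2.contourArea);print(cv2.minAreaRect(k),cv2.boxPoints(cv2.minAreaRect(k)))
v,u=np.nonzero(m);P=np.c_[(u-K[0,2])/K[0,0],(v-K[1,2])/K[1,1],np.ones(len(u))]*d[v,u][:,None]@T[:3,:3].T+T[:3,3]
print(np.histogram(P[:,2],bins=np.arange(0,.045,.004)))
q=P[(P[:,2]>.008)];r=cv2.minAreaRect((q[:,:2]*1e4).astype(np.float32));print('3d',np.array(r[0])/1e4,np.array(r[1])/1e4,r[2],q[:,:2].mean(0))
cv2.imwrite('pics/z12.png',cv2.resize(p[170:290,270:370],None,fx=5,fy=5,interpolation=cv2.INTER_CUBIC))
E
```

```text
((316.22930908203125, 229.1017303466797), (35.35065460205078, 81.44744110107422), 3.3664605617523193) [[296.1931 268.7173]
 [300.9759 187.4104]
 [336.2655 189.4862]
 [331.4828 270.7931]]
(array([  59,   27,   26,   38, 2026,   64,   65,  189,  232,    7,    0]), array([0.   , 0.004, 0.008, 0.012, 0.016, 0.02 , 0.024, 0.028, 0.032,
       0.036, 0.04 , 0.044]))
3d [ 0.4502 -0.0504] [0.1039 0.0259] 53.18881607055664 [ 0.4389 -0.0653]
```

View pics/z12.png

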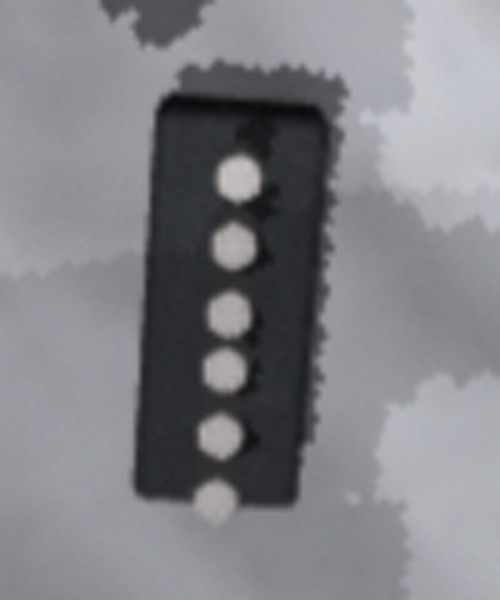

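```bash
python3 - <<'E'
from h import *
c=imaging.camera_info('wrist');K=c['mtx'];f=np.load('w12.npz');T=f['T']@c['hand_eye']
q=cast(K,T,np.array([[157,110],[326,115],[298,504],[136,495]])/5+[270,170]-.4,.018)
print(q,q.mean(0)); a=(q[0]+q[1]-q[2]-q[3])/2;print(np.hypot(*a[:2]),np.arctan2(a[1],a[0]))
b=cast(K,T,np.array([[239,178],[216,501]])/5+[270,170]-.4,.035);print('bits',b,b.mean(0),np.arctan2(*(b[0]-b[1])[[1,0]]))
y=np.arctan2(a[1],a[0])
plan((q.mean(0)[0],q.mean(0)[1],.007,y))
E
```

```text
[[ 0.4451 -0.0359  0.018 ]
 [ 0.4657 -0.05    0.018 ]
 [ 0.4296 -0.0995  0.018 ]
 [ 0.4091 -0.0844  0.018 ]] [ 0.4374 -0.0674  0.018 ]
0.06085642159497722 0.936478332472538
bits [[ 0.4515 -0.0483  0.035 ]
 [ 0.4226 -0.0869  0.035 ]] [ 0.4371 -0.0676  0.035 ] 0.9288728098794127
t 23.73 [ 0.438  -0.0676  0.1587] [3.1412 0.0003 0.9988]
(np.float64(0.4373926576222441), np.float64(-0.06744093683988504), 0.007, np.float64(0.936478332472538)) -> [-0.0002 -0.0007  0.1517] [0.    0.    0.062]
```

The block is at about (0.4374, -0.0674), yaw 0.935. The screwdriver shaft, near column 195 at that row, clears the open finger by about 30 mm.

carry_out([
  [0,-0.0007,0.04,0,0,0.062,0],
  [0,-0.0007,0.08,0,0,0.062,0],
  [0,-0.0007,0.12,0,0,0.062,0],
  [0,-0.0007,0.145,0,0,0.062,0],
  [0,-0.0007,0.1517,0,0,0.062,0],
  [0,-0.0007,0.1517,0,0,0.062,255],
  [0,-0.0007,0.1517,0,0,0.062,255],
  [0,-0.0007,0.1517,0,0,0.062,255],
  [0,-0.0007,0.1517,0,0,0.062,255],
  [0,-0.0007,0.1517,0,0,0.062,255],
], force=50)

```text
clock: 24.98
position: [0.4376, -0.0664, 0.0078]
tool_rot: [3.141, -0.001, 0.938]
force: [-2.9, 0.5, 15.8]
grip_width: 0.0246
```

carry_out([
  [0,0,0,0,0,0,255],
  [0,0,-0.02,0,0,0,255],
  [0,0,-0.05,0,0,0,255],
  [0,0,-0.09,0,0,0,255],
  [0,0,-0.11,0,0,0,255],
  [0,0,-0.11,0,0,0,255],
])

```text
clock: 25.72
position: [0.4378, -0.0661, 0.1181]
tool_rot: [3.14, -0.002, 0.939]
force: [-0.2, -0.2, -0.5]
grip_width: 0.0242
```

```bash
python3 - <<'E'
from h import *
p,d=imaging.grab_frame('wrist');cv2.imwrite('pics/w13.png',p)
plan((.5853,-.2122,.12,.045))
E
```

```text
t 25.77 [ 0.4374 -0.066   0.1172] [ 3.141  -0.001   0.9387]
(0.5853, -0.2122, 0.12, 0.045) -> [-0.0305  0.2057 -0.0027] [ 0.    -0.001  0.894]
```

View pics/w13.png

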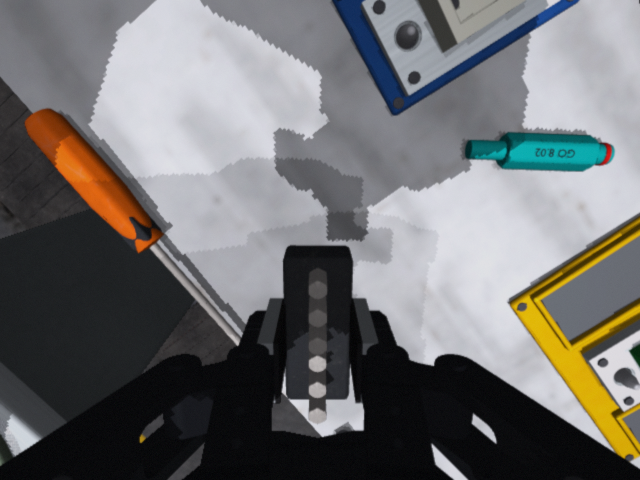

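The bit holder is held upright and square. I'll take it to the left yellow pocket.

carry_out([
  [-0.006,0.041,0,0,0,0.17,255],
  [-0.012,0.082,0,0,0,0.34,255],
  [-0.018,0.123,0,0,0,0.51,255],
  [-0.024,0.164,0,0,0,0.68,255],
  [-0.03,0.2,0,0,0,0.85,255],
  [-0.0305,0.2057,0,0,0,0.894,255],
  [-0.0305,0.2057,0,0,0,0.894,255],
  [-0.0305,0.2057,0,0,0,0.894,255],
])

```text
clock: 26.78
position: [0.5844, -0.2124, 0.1163]
tool_rot: [-3.141, 0.001, 0.045]
force: [0.4, -0.5, -1.3]
grip_width: 0.0245
```

```bash
python3 - <<'E'
from h import *
p,d=imaging.grab_frame('wrist');cv2.imwrite('pics/w14.png',p)
plan((.5853,-.212,.0175,.045))
E
```

```text
t 26.82 [ 0.5845 -0.2123  0.1166] [-3.1409  0.0004  0.0448]
(0.5853, -0.212, 0.0175, 0.045) -> [ 0.0008 -0.0002  0.0991] [-0.001  0.    -0.   ]
```

View pics/w14.png

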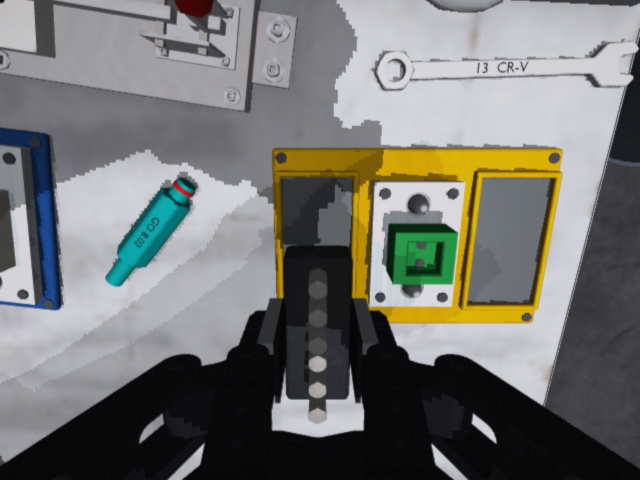

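carry_out([
  [0.0008,0,0.05,0,0,0,255],
  [0.0008,0,0.08,0,0,0,255],
  [0.0008,0,0.095,0,0,0,255],
  [0.0008,0,0.1,0,0,0,255],
  [0.0008,0,0.1,0,0,0,255],
])

```text
clock: 27.45
position: [0.5861, -0.2129, 0.0177]
tool_rot: [3.141, -0.001, 0.044]
force: [-0.3, 0.8, -0.2]
grip_width: 0.0246
```

carry_out([
  [0,0,0.0015,0,0,0,255],
  [0,0,0.0025,0,0,0,255],
  [0,0,0.0025,0,0,0,255],
])

```text
clock: 27.82
position: [0.5862, -0.2129, 0.0159]
tool_rot: [-3.142, -0.001, 0.044]
force: [-4.1, 2.5, 15.2]
grip_width: 0.0248
```

carry_out([
  [0,0,0,0,0,0,160],
  [0,0,0,0,0,0,160],
  [0,0,0,0,0,0,160],
  [0,0,-0.02,0,0,0,160],
  [0,0,-0.06,0,0,0,160],
  [0,0,-0.11,0,0,0,60],
  [0,0,-0.16,0,0,0,0],
  [0,0,-0.18,0,0,0,0],
  [0,0,-0.18,0,0,0,0],
])

```text
clock: 28.95
position: [0.5861, -0.2129, 0.1962]
tool_rot: [3.141, -0.002, 0.044]
force: [-0.3, -0.8, -0.3]
grip_width: 0.0854
```

```bash
python3 - <<'E'
from h import *
p,d=imaging.grab_frame('wrist');cv2.imwrite('pics/w15.png',p)
plan((.434,.16,.16,1.86))
E
```

```text
t 29.0 [ 0.5857 -0.2126  0.1948] [-3.1414 -0.0005  0.0439]
(0.434, 0.16, 0.16, 1.86) -> [-0.1352 -0.3789  0.0348] [ 0.    -0.001 -1.816]
```

View pics/w15.png

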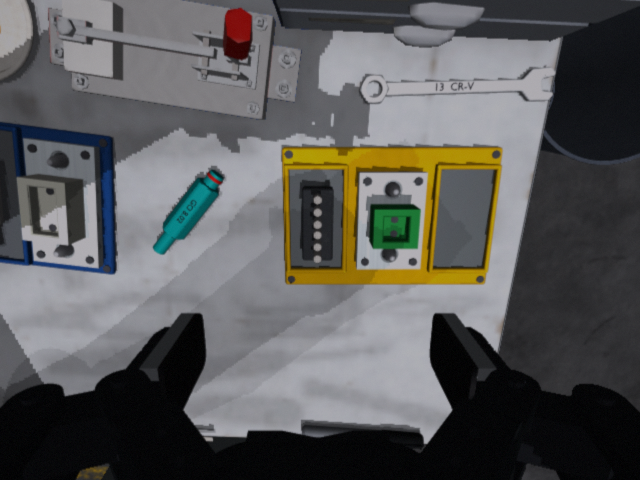

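The bit holder stands upright in the left pocket at (317,225). Next is the lever.

carry_out([
  [-0.014,-0.038,0,0,0,-0.18,0],
  [-0.027,-0.076,0,0,0,-0.36,0],
  [-0.041,-0.114,0,0,0,-0.54,0],
  [-0.054,-0.152,0,0,0,-0.72,0],
  [-0.068,-0.19,0,0,0,-0.9,0],
  [-0.081,-0.228,0,0,0,-1.08,0],
  [-0.095,-0.266,0,0,0,-1.26,0],
  [-0.108,-0.303,0,0,0,-1.44,0],
  [-0.122,-0.342,0,0,0,-1.62,0],
  [-0.1352,-0.379,0,0,0,-1.8,0],
])

```text
clock: 30.25
position: [0.4327, 0.1611, 0.1937]
tool_rot: [-3.14, 0.001, 1.85]
force: [-0.3, -0.2, -1.0]
grip_width: 0.0856
```

carry_out([
  [0,0,0.03,0,0,0,0],
  [0,0,0.035,0,0,0,0],
  [0,0,0.035,0,0,0,0],
])

```text
clock: 30.62
position: [0.434, 0.1592, 0.1593]
tool_rot: [-3.14, 0.001, 1.842]
force: [-0.0, 0.4, 0.7]
grip_width: 0.0853
```

```bash
python3 - <<'E'
from h import *
s=telemetry.observe();p,d=imaging.grab_frame('wrist');cv2.imwrite('pics/w16.png',p);np.savez('w16.npz',d=d,T=toolT(s));print(s['position'],s['tool_rot'])
E
```

```text
[0.434  0.1592 0.1593] [-3.1403  0.0008  1.8423]
```

View pics/w16.png

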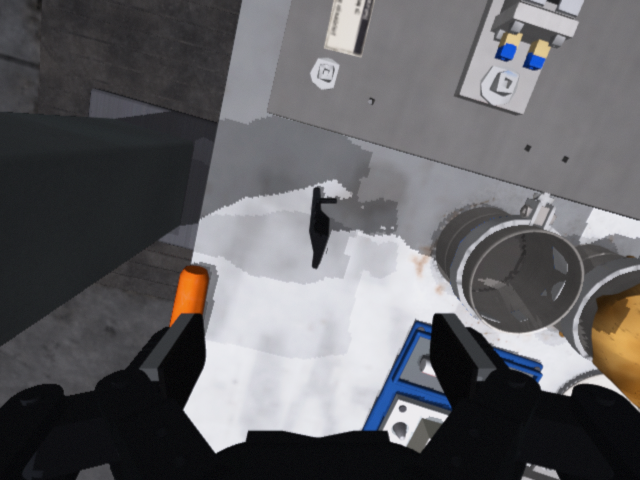

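```bash
python3 - <<'E'
from h import *
c=imaging.camera_info('wrist');K=c['mtx'];f=np.load('w16.npz');T=f['T']@c['hand_eye'];p=cv2.imread('pics/w16.png');d=f['d']
g=p.max(2);m=np.zeros_like(g);m[180:275,300:345]=(g[180:275,300:345]<60)*255
cs,_=cv2.findContours(m,0,2);k=max(cs,key=cv2.contourArea)
r=cv2.minAreaRect(k);print(r,cv2.boundingRect(k))
v,u=np.nonzero(m);P=np.c_[(u-K[0,2])/K[0,0],(v-K[1,2])/K[1,1],np.ones(len(u))]*d[v,u][:,None]@T[:3,:3].T+T[:3,3]
print(np.histogram(P[:,2],bins=np.arange(0,.022,.002)))
Q=cast(K,T,cv2.boxPoints(r),.008);print(Q,Q.mean(0))
cv2.imwrite('pics/z16.png',cv2.resize(p[178:278,285:355],None,fx=6,fy=6,interpolation=cv2.INTER_CUBIC))
E
```

```text
((320.861572265625, 228.1077117919922), (23.566600799560547, 78.88609313964844), 7.125016689300537) (310, 188, 27, 80)
(array([  3,   5,   6,   7, 541, 362,  36,  45,   0,   0]), array([0.   , 0.002, 0.004, 0.006, 0.008, 0.01 , 0.012, 0.014, 0.016,
       0.018, 0.02 ]))
[[0.4324 0.1257 0.008 ]
 [0.4232 0.1889 0.008 ]
 [0.441  0.1915 0.008 ]
 [0.4513 0.1283 0.008 ]] [0.437  0.1586 0.008 ]
```

View pics/z16.png

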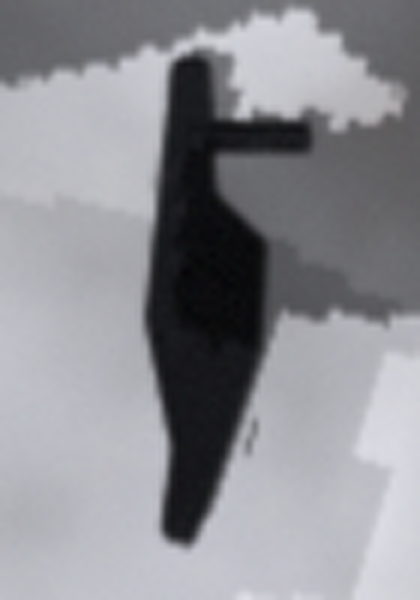

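The lever's wide body is at about (319,227), with its long axis along tool x. Its bounding-box centre is (323,227.6).

```bash
python3 - <<'E'
from h import *
c=imaging.camera_info('wrist');K=c['mtx'];f=np.load('w16.npz');T=f['T']@c['hand_eye']
q=cast(K,T,[[318.9,227.5],[322.9,227.6]],.007);print(q)
plan((q[0,0],q[0,1],.004,telemetry.observe()['tool_rot'][2]))
print(toolT()[:3,:3].T@(q[1]-q[0]))
E
```

```text
[[0.4353 0.1594 0.007 ]
 [0.4383 0.1602 0.007 ]]
t 30.68 [0.4343 0.1594 0.1598] [-3.1413  0.0004  1.8423]
(np.float64(0.43525494417664884), np.float64(0.1593802958969417), 0.004, np.float64(1.8423480664265022)) -> [-0.0002  0.001   0.1558] [-0.  0. -0.]
[-0.0001  0.0032 -0.    ]
```

carry_out([
  [0,0.001,0.04,0,0,0,0],
  [0,0.001,0.08,0,0,0,0],
  [0,0.001,0.12,0,0,0,0],
  [0,0.001,0.145,0,0,0,0],
  [0,0.001,0.1555,0,0,0,0],
  [0,0.001,0.1555,0,0,0,255],
  [0,0.001,0.1555,0,0,0,255],
  [0,0.001,0.1555,0,0,0,255],
  [0,0.001,0.1555,0,0,0,255],
  [0,0.001,0.1555,0,0,0,255],
], force=35)

```text
clock: 31.92
position: [0.4351, 0.1605, 0.0045]
tool_rot: [3.141, -0.0, 1.844]
force: [-1.8, 1.2, 9.9]
grip_width: 0.0152
```

carry_out([
  [0,0,0,0,0,0,255],
  [0,0,0,0,0,0,255],
  [0,0,-0.02,0,0,0,255],
  [0,0,-0.05,0,0,0,255],
  [0,0,-0.09,0,0,0,255],
  [0,0,-0.12,0,0,0,255],
  [0,0,-0.12,0,0,0,255],
])

```text
clock: 32.8
position: [0.4358, 0.1609, 0.1257]
tool_rot: [3.138, -0.001, 1.844]
force: [0.0, 0.7, -1.1]
grip_width: 0.0155
```

```bash
python3 - <<'E'
from h import *
p,d=imaging.grab_frame('wrist');cv2.imwrite('pics/w17.png',p);print(telemetry.observe()['qpos'])
E
```

```text
[-0.908   0.505   0.5649  2.1304 -0.4604  0.6238  0.2544]
```

View pics/w17.png

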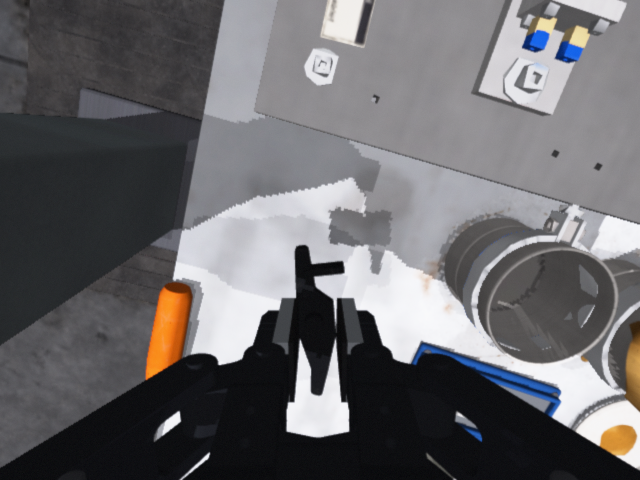

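The lever turned by about 0.1 rad in the jaws: its axis now runs (302,247) to (316,393). I'll allow for that when placing it.

```bash
python3 - <<'E'
from h import *
c=imaging.camera_info('wrist')
q=cast(c['mtx'],c['hand_eye'],[[302,247],[316,393],[324.5,320]],-.003);print(q)
a=q[0]-q[1];ang=np.arctan2(a[1],a[0]);print('axis vs tool x',ang,np.hypot(*a[:2]))
psi=.045+ang+0.02*0 # tool y=-world y at yaw 0 => world angle = psi-ang
o=q[2]; R=Ro.from_euler('xyz',[np.pi,0,psi]).as_matrix()
t=np.array([.591,-.340,0])-R@np.array([o[0],o[1],0]);print('psi',psi,'tcp',t)
plan((t[0],t[1],.13,psi))
E
```

```text
[[ 0.0307 -0.0056 -0.003 ]
 [-0.0347 -0.0004 -0.003 ]
 [ 0.      0.0031 -0.003 ]]
axis vs tool x -0.08039429610936802 0.06557883501158807
psi -0.03539429610936802 tcp [ 0.5911 -0.3369 -0.    ]
t 32.85 [0.4352 0.1608 0.1246] [ 3.14   -0.0008  1.8445]
(np.float64(0.591102922482625), np.float64(-0.3369194973454221), 0.13, np.float64(-0.03539429610936802)) -> [-0.5213  0.0156 -0.0058] [ 0.    -0.002  1.88 ]
```

carry_out([
  [-0.047,0.0014,-0.02,0,0,0.17,255],
  [-0.095,0.003,-0.02,0,0,0.34,255],
  [-0.142,0.004,-0.02,0,0,0.51,255],
  [-0.19,0.006,-0.02,0,0,0.68,255],
  [-0.237,0.007,-0.02,0,0,0.85,255],
  [-0.284,0.0085,-0.02,0,0,1.02,255],
  [-0.332,0.01,-0.02,0,0,1.2,255],
  [-0.379,0.011,-0.02,0,0,1.37,255],
  [-0.427,0.013,-0.02,0,0,1.54,255],
  [-0.474,0.014,-0.02,0,0,1.71,255],
])

```text
clock: 34.1
position: [0.5763, -0.2938, 0.1425]
tool_rot: [-3.141, 0.001, 0.128]
force: [-0.5, 0.5, -0.2]
grip_width: 0.0149
```

```bash
python3 - <<'E'
from h import *
plan((.5911,-.3369,.12,-.035))
E
```

```text
t 34.1 [ 0.5763 -0.2938  0.1425] [-3.1408  0.0014  0.1283]
(0.5911, -0.3369, 0.12, -0.035) -> [0.0092 0.0446 0.0224] [-0.001  0.001  0.163]
```

carry_out([
  [0.009,0.0446,0.02,0,0,0.16,255],
  [0.009,0.0446,0.0224,0,0,0.163,255],
  [0.009,0.0446,0.0224,0,0,0.163,255],
  [0.009,0.0446,0.0224,0,0,0.163,255],
])

```text
clock: 34.6
position: [0.5914, -0.3344, 0.1217]
tool_rot: [-3.141, -0.0, -0.027]
force: [-0.4, -0.7, -0.5]
grip_width: 0.0151
```

```bash
python3 - <<'E'
from h import *
p,d=imaging.grab_frame('wrist');cv2.imwrite('pics/w18.png',p)
plan((.5911,-.3369,.0155,-.035))
E
```

```text
t 34.65 [ 0.5915 -0.3344  0.122 ] [-3.141  -0.0007 -0.0275]
(0.5911, -0.3369, 0.0155, -0.035) -> [-0.0004  0.0026  0.1065] [-0.001 -0.001  0.007]
```

View pics/w18.png

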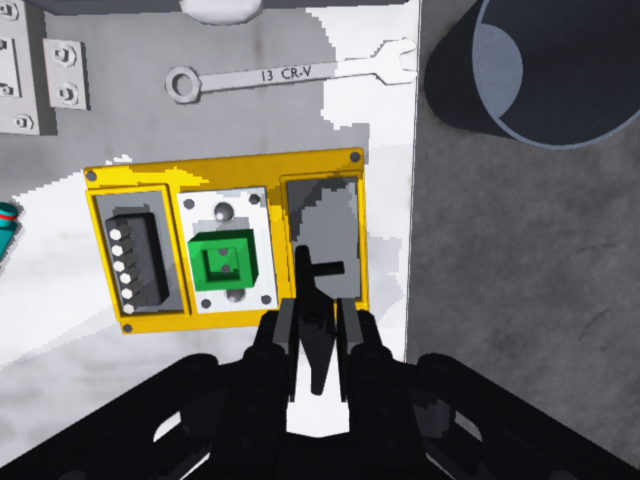

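carry_out([
  [0,0.0026,0.04,0,0,0.007,255],
  [0,0.0026,0.075,0,0,0.007,255],
  [0,0.0026,0.095,0,0,0.007,255],
  [0,0.0026,0.104,0,0,0.007,255],
  [0,0.0026,0.1065,0,0,0.007,255],
  [0,0.0026,0.1065,0,0,0.007,255],
])

```text
clock: 35.4
position: [0.5915, -0.3383, 0.016]
tool_rot: [3.141, -0.001, -0.036]
force: [0.0, -0.3, -0.0]
grip_width: 0.0154
```

carry_out([
  [0,0,0.001,0,0,0,255],
  [0,0,0.001,0,0,0,255],
  [0,0,0.001,0,0,0,183],
  [0,0,0.001,0,0,0,183],
  [0,0,0.001,0,0,0,183],
  [0,0,-0.015,0,0,0,183],
  [0,0,-0.05,0,0,0,183],
  [0,0,-0.1,0,0,0,60],
  [0,0,-0.16,0,0,0,0],
  [0,0,-0.19,0,0,0,0],
])

```text
clock: 36.65
position: [0.5912, -0.3389, 0.2095]
tool_rot: [3.14, -0.003, -0.037]
force: [-0.3, 0.1, 0.6]
grip_width: 0.0774
```

carry_out([
  [0,0,0,0,0,0,0],
  [0,0,0,0,0,0,0],
])

```text
clock: 36.9
position: [0.5909, -0.3378, 0.205]
tool_rot: [-3.141, 0.0, -0.036]
force: [0.7, 0.9, 0.1]
grip_width: 0.0855
```

```bash
python3 - <<'E'
from h import *
s=telemetry.observe();p,d=imaging.grab_frame('wrist');cv2.imwrite('pics/w19.png',p);np.savez('w19.npz',d=d,T=toolT(s))
c=imaging.camera_info('wrist');K=c['mtx'];T=toolT(s)@c['hand_eye']
plan((.59,-.12,.26,-.035))
E
```

```text
t 36.95 [ 0.5908 -0.3378  0.2045] [-3.1411  0.0008 -0.0364]
(0.59, -0.12, 0.26, -0.035) -> [-0.0088 -0.2176 -0.0554] [-0.001  0.001 -0.001]
```

View pics/w19.png

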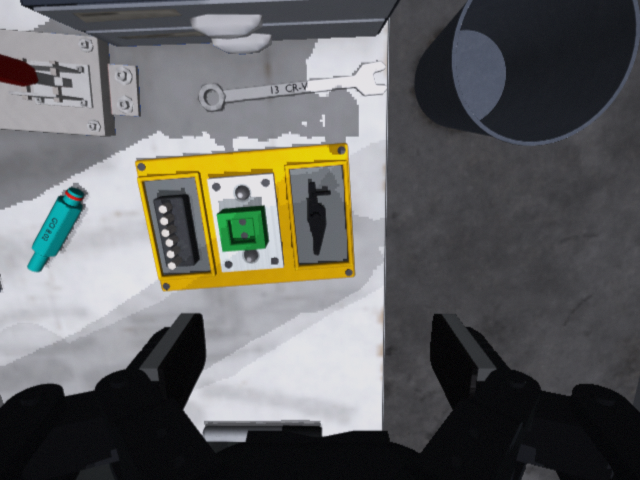

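The lever lies in the right pocket, from (313,180) to (317,252). I'll move to mid-bench for a final check of both trays.

carry_out([
  [-0.001,-0.04,-0.02,0,0,0,0],
  [-0.003,-0.08,-0.04,0,0,0,0],
  [-0.005,-0.125,-0.055,0,0,0,0],
  [-0.007,-0.17,-0.055,0,0,0,0],
  [-0.009,-0.2176,-0.055,0,0,0,0],
  [-0.009,-0.2176,-0.055,0,0,0,0],
  [-0.009,-0.2176,-0.055,0,0,0,0],
  [-0.009,-0.2176,-0.055,0,0,0,0],
])

```text
clock: 37.95
position: [0.5897, -0.1214, 0.2599]
tool_rot: [3.141, 0.0, -0.038]
force: [-0.6, 0.5, 0.4]
grip_width: 0.0853
```

```bash
python3 - <<'E'
from h import *
s=telemetry.observe();p,d=imaging.grab_frame('wrist');cv2.imwrite('pics/w20.png',p)
c=imaging.camera_info('wrist');K=c['mtx'];T=toolT(s)@c['hand_eye']
t=lambda im,r0,r1,c0,c1,f:cv2.resize(im[r0:r1,c0:c1],None,fx=f,fy=f,interpolation=cv2.INTER_CUBIC)
q=cv2.imread('pics/w19.png');cv2.imwrite('pics/z19.png',t(q,140,295,130,360,3.4))
v,u=np.mgrid[0:480,0:640];P=np.stack([(u-K[0,2])/K[0,0]*d,(v-K[1,2])/K[1,1]*d,d],-1)@T[:3,:3].T+T[:3,3]
def local(o,yaw):
    a=P[...,:2]-o;cs,sn=np.cos(yaw),np.sin(yaw);return a[...,0]*cs+a[...,1]*sn,-a[...,0]*sn+a[...,1]*cs
for n,o,y,hx in(('blue',[.591,.0018],-.083,46),('yellow',[.589,-.2755],.045,37)):
    X,Y=local(o,y)
    for sx in(-1,1):
        for sy in(-1,1):
            m=(abs(X-sx*hx/1000)<.004)&(abs(Y-sy*.022)<.004)&(d>0);print(n,sx,sy,m.sum(),np.median(P[...,2][m]))
    for yc in((.064,) if n=='blue' else(.064,-.064)):
        m=(abs(X)<.044+.012*(n=='blue'))&(abs(Y-yc)<.022)&(P[...,2]>.0115)&(d>0)
        print(n,yc,'x',np.percentile(X[m],[1,99]),'y',np.percentile(Y[m]-yc,[1,99]),'z',np.percentile(P[...,2][m],[50,99]))
p2,_=imaging.grab_frame('top');cv2.imwrite('pics/t20.png',p2)
E
```

```text
blue -1 -1 55 0.020727000120158823
blue -1 1 54 0.02069701863035278
blue 1 -1 72 0.020934133588180442
blue 1 1 66 0.020811366978304935
blue 0.064 x [-0.0443  0.0555] y [-0.0114  0.0216] z [0.0249 0.0295]
yellow -1 -1 55 0.021050911386861715
yellow -1 1 55 0.020939493045565527
yellow 1 -1 70 0.02104508230738661
yellow 1 1 70 0.021024885718377323
yellow 0.064 x [-0.0309  0.0298] y [-0.0148  0.0219] z [0.0397 0.336 ]
yellow -0.064 x [-0.0436  0.0313] y [-0.0111  0.0095] z [0.0177 0.0229]
```

View pics/w20.png

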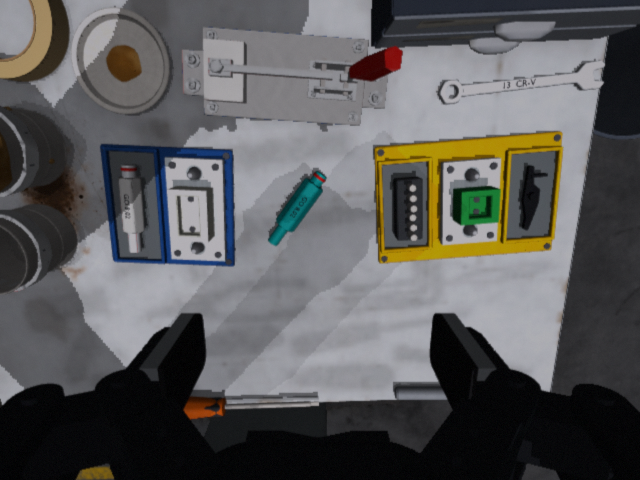

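View pics/z19.png

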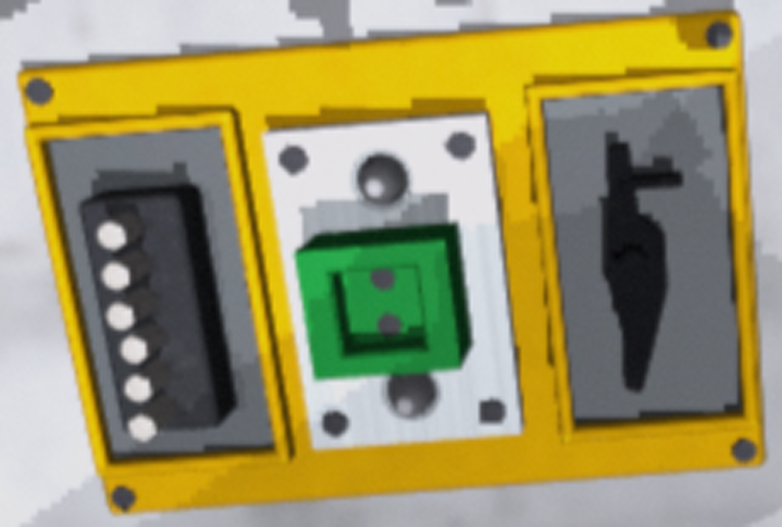

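View pics/t20.png

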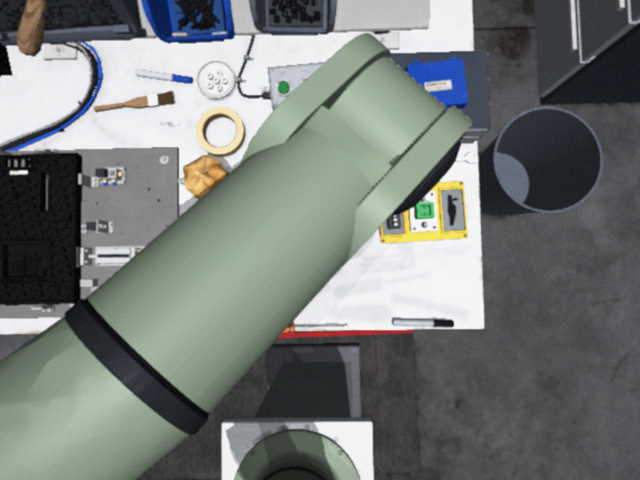

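Everything is in place, and the tins and the turquoise look-alike haven't moved. Handing in.

```bash
python3 - <<'E'
from h import *
print(ticket.job_done(), telemetry.observe()['clock'])
E
```

```text
the job is handed in; nothing more can be done
the job is handed in; nothing more can be done
```

Both changeover kits are made up and handed in at about 38 s of the 115 s limit. I filled the blue tray first (long plate, then plug gauge) and the yellow tray second (short plate, bit holder, lever).

**Plates:** in the last wrist view both dowels show through each plate's holes. The plate tops read 20.7–21.0 mm (blue) and 20.9–21.1 mm (yellow) at all four corners, against 20 mm nominal. They are level to within 0.3 mm, so both are seated flat.

**Pockets:** the gauge and the bit holder lie along their pockets, and the bit holder stands upright. The lever lies flat and nearly along its pocket.

**Not as planned:**
- The lever turned about 0.1 rad in the jaws. I corrected for most of that when placing it and let it drop about 3 mm.
- Two single-point depth readings on the green plate earlier gave 22 mm. The averaged final check did not repeat this.
- The final top view was mostly hidden by the arm, so the last checks rest on the wrist camera.

The arm never went near the tins and left the turquoise look-alike alone. The highest force reading at the end of any move was about 17 N.

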